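# Fit copper busbars in a graded carrier and close the box

## Robot

A 7-joint arm with a two-finger parallel gripper is mounted at the origin on the work surface. World frame = base frame: x ahead of the robot, y to its left, z up, the work surface at z = 0. Lengths are in m, angles in rad, forces in N, time in s.
With the tool pointing down it reaches from about 0.4 to 0.85 m from the base axis. Payload 4.5 kg.
Tool frame: the origin (TCP) lies at the centre of the arm's flange, where the gripper is bolted on; the fingertips stand 166 mm ahead of it and the grasp point (between the pads) lies 147 mm ahead of it (r.grip_depth is the distance from the TCP to the grasp point, in m); z points along the fingers, y is the line along which they close (so a half turn about z gives the same grasp; the last joint's range is limited). The gripper opens to 88 mm and grips with 3 to 60 N. Pads are 18 mm wide; open, the fingers measure 123 mm over their backs; the gripper's body (75 mm by 187 mm) begins 45 mm behind the grasp point.
Start: joints at [0.034, 0.689, -0.195, 1.565, 0.157, 0.902, -0.215], TCP at [0.625, 0, 0.405] pointing down, gripper open.
Joint ranges: [-3.01, 3.01], [-0.46, 2.08], [-1.47, 1.51], [0.13, 2.56], [-1, 4.14], [0.04, 2.09], [-2.66, 2.66]. Speed limits (rad/s): [2.57, 2.57, 3.14, 3.14, 3.14, 3.14, 3.14].

## Interface

Orientations are given as a unit quaternion [x, y, z, w].
In Python, from plant import status, cams, r, finder gives the robot as it stands.
- The arm moves only by the tool play_rows, never from a script. Its argument "rows" is a list of rows, each a list of 7 numbers: the opening in per cent of the stroke, from 0 (shut) to 100 (fully open), then the shift along the tool's x, y, z in m, then the turn, a rotation vector about the tool's x, y, z in degrees. A call has 1 to 8 rows; each row shifts and turns the commanded pose from where the row before left it, along the tool's axes as they then stand; what a row does not reach is not made up. A row lasts 1/8 s, in which the tool goes at most 62.5 mm and 10.7 degrees, less where a joint would pass 70% of its speed; a pose out of reach is approached as far as the arm can. A call with a gripper value outside its range is refused whole. The fingers move at their own pace and stop on an object; "grip_force" is the grip in N (left out, the last holds). Time passes only in rows, so rows that do not move let the fingers close. It gives the time, the measured TCP pose, the force, the opening and the grip force at its end, in the units of the state.
- status.get_state(): the state, without advancing time (a new reading comes with each control period).
- cams.snapshot(name): name is "scene" or "side" or "wrist"; returns the picture (400x640x3 uint8, red, green, blue); there is no depth.
- cams.camera_params(name): a dict with "vfov" (degrees; the focal length in pixels is half the picture's height over the tangent of half this angle, whatever the lens; pixels are square), "cx", "cy" (the principal point, pixels), "R" (3x3) and "t" (3): a world point X has camera coordinates R X + t; the wrist camera has in their place "tool_from_camera" (4x4, takes a point from camera to tool coordinates, whose origin is the TCP and whose axes are the flange's). Camera axes: x right, y down, z forward; pixel columns grow to the right and rows downward; lengths in m; the calibration is good to about 2 mm. A picture is of the moment at which its call begins: read the wrist's pose just before it. camera_params takes no time and is no camera call.
- r.finish_job(): hands the job in; it is judged then, once.
Trained networks look in the newest picture that a camera, given by its name, has taken for a name from the list of things; names that differ only in an ending like _2 or _b are one class to them, and where a whole thing is asked for, a point or a joint stands for the part that bears it (a point fixed in the world has none). Each returns a list of dicts, best first, with "score" (0 to 1); they miss things now and then, are a little off and sometimes report something else, mostly with a low value. They report only what shows in the picture. A call takes as long as a camera call. They do not tell look-alikes from the thing itself.
- finder.spot_in(camera, label): "at" ([x, y, z] in m, in the coordinates of the camera as it stood for that picture, good to about 4 mm: the middle of the surface that is visible of it).
- finder.regions_of(camera, label): "mask" (400x640 bool, what is visible of it).
The state is a dict: "clock": time; "q": joint angles; "qd": joint speeds; "joint_torque": joint torques, N m; "tool_pos": TCP position; "eef_rot": TCP orientation; "contact_force": force on the tool from outside, world axes, zero at the start; "moment": the same for the moment, N m; "opening": opening from 0.0 (shut) to 1.0 (fully open); "finger_force": force on a finger pad.
Only numpy, scipy, OpenCV 4.12 (cv2) and the standard library are available. Lean on these libraries where they do the work, as an engineer would, in place of code of your own. Each camera call takes 0.05 s, during which the arm holds its last target. There are 200 camera calls.

## Task

Lift the cover off the white busbar box and lay it flat on the blue mat. Lay every copper bar from the white packing sheet flat across both black combs, each in the narrowest slot that will take it, right down on the slot's floor and roughly centred along its length (the widths are not marked: step along from the narrow end until one accepts it). Then put the cover back on its two pins so that it sits flat on the rim all round, and leave everything else on the bench where it is.

Things in the scene. Friction and masses are not known exactly. Their poses are not given: they have to be found in the camera images.
- cover_mid (a point): Loose cover, on the box at the start: white plate 300 (own x) by 164 (y) by 5 mm with a raised grey box along its middle, 210 by 46 (y) by 28 mm high: pinch its 46 mm across y. Point at its centre, 16.5 mm above the plate's underside and below the raised box's top. 0.3 to 0.6 kg. Two 12 mm square through-holes on the centre line, 136 mm either side along x. Fits either way round.
- housing: Open-topped white base of the box, fixed to the bench: 300 (own x) by 164 mm (y), walls 5 mm thick and 70 mm high. Origin at the centre of its underside. A seated cover lies flat on the rim, its underside 70 mm above the bench.
- pin_1 (a point): Tip of the brass locating pin at the housing's +x end, 136 mm from its centre: 8 mm diameter, 15 mm above the rim, upper 7 mm tapered to 4 mm.
- pin_2 (a point): Tip of the like pin at the housing's -x end.
- carrier (a point): Middle of the two black combs in the housing, at the height of the tooth tops (55 mm above the bench). Combs 12 mm thick, along the housing's x, 36 mm either side of this point (60 mm clear between, room for fingers). Four open-topped slots, 20 mm deep, narrowest at the +x end, 27 mm teeth between with 2 mm bevels. A bar lies across both combs, its length along the housing's y.
- mat_mid (a point): The blue protective mat on the bench beside the box, 330 mm (own x) by 200 mm (own y) by 3 mm, fixed; it is left or right of the box. Point at the centre of its top face, 3 mm above the bench.
- slot_1 (a point): Slot 1 of the carrier, 23 mm wide across the housing's x (the narrowest, towards the housing's +x end). Point on the slot's floor, midway between the two combs; axes as the housing's, so a bar lies along this y. A seated bar's centre is 5 mm above it.
- slot_2 (a point): Slot 2 of the carrier, 28 mm wide across the housing's x. Point on the slot's floor, midway between the two combs; axes as the housing's, so a bar lies along this y. A seated bar's centre is 5 mm above it.
- slot_3 (a point): Slot 3 of the carrier, 33 mm wide across the housing's x. Point on the slot's floor, midway between the two combs; axes as the housing's, so a bar lies along this y. A seated bar's centre is 5 mm above it.
- slot_4 (a point): Slot 4 of the carrier, 43 mm wide across the housing's x (the widest). Point on the slot's floor, midway between the two combs; axes as the housing's, so a bar lies along this y. A seated bar's centre is 5 mm above it.
- bar_a_mid (a point): A flat copper bar 110 mm long (own y), 10 mm thick (z) and 20, 25, 30 or 40 mm wide (x): unmarked, no two alike; 0.15 to 0.5 kg. It lies flat on the white packing sheet (3 mm thick) on the other side of the box from the mat. Point at its centre. May be absent.
- bar_b_mid (a point): A flat copper bar 110 mm long (own y), 10 mm thick (z) and 20, 25, 30 or 40 mm wide (x): unmarked, no two alike; 0.15 to 0.5 kg. It lies flat on the white packing sheet (3 mm thick) on the other side of the box from the mat. Point at its centre. May be absent.
- bar_c_mid (a point): A flat copper bar 110 mm long (own y), 10 mm thick (z) and 20, 25, 30 or 40 mm wide (x): unmarked, no two alike; 0.15 to 0.5 kg. It lies flat on the white packing sheet (3 mm thick) on the other side of the box from the mat. Point at its centre. May be absent.
- bar_d_mid (a point): A flat copper bar 110 mm long (own y), 10 mm thick (z) and 20, 25, 30 or 40 mm wide (x): unmarked, no two alike; 0.15 to 0.5 kg. It lies flat on the white packing sheet (3 mm thick) on the other side of the box from the mat. Point at its centre. May be absent.
- breaker2: Bystander, the two-pole circuit breaker, loose on the bench: not part of the job.
- breaker3: Bystander, the three-pole circuit breaker, loose on the bench: not part of the job.
- tape_roll: Bystander, the roll of tape, loose on the bench: not part of the job.
- terminal_strip: Bystander, the white terminal strip, loose on the bench: not part of the job.
- remote: Bystander, the remote control, loose on the bench: not part of the job.
- switch_plate: Bystander, the light-switch plate, loose on the bench: not part of the job.
- screwdriver: Bystander, the screwdriver, loose on the bench: not part of the job.
Not all that is in view belongs to the job. Leave any grey look-alike of the part that bears bar_d_mid alone.

How it is judged:
On the way, in this order (a step that is already met when the one before it is completed fails the run):
1. the cover lies flat on the mat, at rest and let go (horizontal distance between cover_mid and mat_mid below 0.06 m and height (world z) of cover_mid below 0.028 m and angle between cover_mid's own z axis and vertical below 0.06 rad and contact force between the fingers and cover below 0.1 N), for 0.2 s.
2. every bar that is there lies in the narrowest slot that takes it (x of bar_c_mid in the frame of slot_1 between -0.005 and 0.005 m and y of bar_c_mid in the frame of slot_1 between -0.025 and 0.025 m and z of bar_c_mid in the frame of slot_1 between 0.001 and 0.009 m and angle between the y axis of bar_c_mid and the y axis of slot_1, either way round below 0.1 rad and x of bar_a_mid in the frame of slot_2 between -0.005 and 0.005 m and y of bar_a_mid in the frame of slot_2 between -0.025 and 0.025 m and z of bar_a_mid in the frame of slot_2 between 0.001 and 0.009 m and angle between the y axis of bar_a_mid and the y axis of slot_2, either way round below 0.1 rad and x of bar_d_mid in the frame of slot_3 between -0.005 and 0.005 m and y of bar_d_mid in the frame of slot_3 between -0.025 and 0.025 m and z of bar_d_mid in the frame of slot_3 between 0.001 and 0.009 m and angle between the y axis of bar_d_mid and the y axis of slot_3, either way round below 0.1 rad and x of bar_b_mid in the frame of slot_4 between -0.005 and 0.005 m and y of bar_b_mid in the frame of slot_4 between -0.025 and 0.025 m and z of bar_b_mid in the frame of slot_4 between 0.001 and 0.009 m and angle between the y axis of bar_b_mid and the y axis of slot_4, either way round below 0.1 rad), for 0.2 s.
At the end, for the whole second after the job is handed in: Each bar is in the narrowest slot that takes it (5 mm across, 25 mm along, 4 mm in height, 0.1 rad); the cover is on both pins, flat on the rim (3 mm, 0.03 rad), centred within 6 mm, at rest. On the way the cover lay flat on the mat, centres within 60 mm (all of step 2 and horizontal distance between cover_mid and housing below 0.006 m and z of cover_mid in the frame of housing between 0.083 and 0.0895 m and angle between cover_mid's own z axis and vertical below 0.03 rad and angle between the x axis of cover_mid and the x axis of housing, either way round below 0.05 rad and linear speed of cover below 0.02 m/s); the robot touches nothing.
It fails at once if a bystander is moved more than 40 mm (distance of any of breaker2, breaker3, tape_roll, terminal_strip, remote, switch_plate, screwdriver from where it was at the start of the episode above 0.04 m).
Of bar_a, bar_b, bar_c, bar_d only 3 to 4 are there at a start; the rules pass over those that are not, and their reading is None.
At some moment in a run one of bar_a, bar_b, bar_c, bar_d may be knocked a few centimetres aside while the robot is not near it.
It also fails if it takes over 210 s, if anything falls off the work surface, if the arm or the gripper's body presses on something with over 40 N, if the wrist force passes 120 N, or if a joint passes its speed limit or range.

## Working session

There is one attempt and no reset: what is moved stays moved. The work goes in short steps, Python scripts to look and compute and a tool call to move; the robot and the scene stay as the last step left them, time stands still between calls to the robot, and variables do not carry over. Pictures are saved under pics/ and viewed, at most 14 in all, crops included, and the job is handed in when it is done.

Besides the shell and the picture viewer there is one more tool, called as name(argument=value, ...), one argument or row to a line, values as JSON. play_rows: Moves the arm, as the interface text tells. Its arguments: {"type":"object","properties":{"rows":{"type":"array","items":{"type":"array","items":{"type":"number"}}},"grip_force":{"type":"number"}},"required":["rows"]}

```bash
ls; mkdir -p pics
cat > h.py <<'E'
import numpy as np, cv2
from scipy.spatial.transform import Rotation as Ro
from plant import status, cams, r, finder
def cam(name):
    p=cams.camera_params(name); f=200/np.tan(np.radians(p['vfov'])/2)
    if 'R' in p: R=np.array(p['R']).T; c=-R@np.array(p['t'])
    else:
        s=status.get_state(); T=np.array(p['tool_from_camera']); Rt=Ro.from_quat(s['eef_rot']).as_matrix()
        R=Rt@T[:3,:3]; c=Rt@T[:3,3]+np.array(s['tool_pos'])
    return f,p['cx'],p['cy'],R,c
def toworld(C,u,v,z):
    f,cx,cy,R,c=C; d=R@np.array([(u-cx)/f,(v-cy)/f,1]); return c+d*(z-c[2])/d[2]
def topix(C,X):
    f,cx,cy,R,c=C; k=R.T@(np.array(X)-c); return k[:2]/k[2]*f+[cx,cy]
def w(C,at): return C[3]@np.array(at)+C[4]
def snap(name,fn=None):
    C=cam(name); im=cams.snapshot(name)
    if fn: cv2.imwrite('pics/'+fn,im[:,:,::-1])
    return C,im
def rect(C,mask,z):
    cs,_=cv2.findContours(mask.astype(np.uint8),cv2.RETR_EXTERNAL,cv2.CHAIN_APPROX_NONE)
    c=max(cs,key=cv2.contourArea)[:,0,:]
    P=np.array([toworld(C,u,v,z)[:2] for u,v in c],dtype=np.float32)
    (x,y),(a,b),th=cv2.minAreaRect(P*1000)
    if a>b: th+=90; a,b=b,a
    # long axis direction = th+90
    return np.round([x,y,a,b,(th+90)%180],1)
E
python3 - <<'E'
from h import *
s=status.get_state(); print(s['tool_pos'],s['eef_rot'],s['contact_force'],r.grip_depth)
for n in ['scene','side','wrist']:
    C,im=snap(n,n+'0.png'); print(n,C[0],C[4].round(3),C[3].round(2).tolist())
    for l in ['cover_mid','mat_mid','pin_1','bar_a_mid','housing']:
        for d in finder.spot_in(n,l): print(l,round(d['score'],2),w(C,d['at']).round(3),topix(C,w(C,d['at'])).round())
E
```

```text
pics
[ 6.24671257e-01 -1.39255894e-05  4.03945437e-01] [ 7.07070208e-01  7.07142794e-01 -6.70059212e-04 -5.83984038e-04] [-0.36434453 -1.1051105   0.69609679] 0.1473
scene 390.28869391721156 [1.522 0.617 1.   ] [[-0.55, 0.51, -0.66], [0.83, 0.36, -0.42], [0.02, -0.78, -0.62]]
cover_mid 0.96 [0.603 0.045 0.072] [321. 210.]
cover_mid 0.66 [0.702 0.281 0.021] [364. 264.]
mat_mid 0.75 [ 0.526 -0.264  0.005] [269. 185.]
mat_mid 0.54 [0.634 0.527 0.005] [442. 287.]
mat_mid 0.42 [0.72  0.097 0.036] [315. 241.]
pin_1 0.86 [0.721 0.095 0.035] [314. 242.]
housing 0.68 [0.719 0.092 0.035] [314. 241.]
side 499.0281621259846 [-0.267  1.062  0.828] [[-0.8, -0.29, 0.53], [-0.6, 0.39, -0.7], [-0.0, -0.87, -0.49]]
cover_mid 0.58 [0.552 0.051 0.074] [314. 205.]
mat_mid 0.76 [ 0.478 -0.261  0.003] [387. 193.]
mat_mid 0.74 [0.513 0.101 0.037] [313. 227.]
pin_1 0.67 [ 0.478 -0.259  0.002] [387. 193.]
pin_1 0.59 [0.511 0.104 0.037] [314. 227.]
pin_1 0.57 [0.381 0.233 0.013] [322. 272.]
bar_a_mid 0.77 [0.382 0.235 0.013] [321. 272.]
bar_a_mid 0.47 [0.512 0.102 0.035] [314. 228.]
housing 0.71 [0.515 0.101 0.035] [313. 227.]
wrist 319.89916859482 [0.625 0.068 0.384] [[1.0, 0.0, -0.0], [-0.0, -0.96, -0.27], [-0.0, 0.27, -0.96]]
cover_mid 0.83 [0.582 0.035 0.071] [279. 146.]
mat_mid 0.64 [0.577 0.024 0.074] [274. 158.]
mat_mid 0.58 [ 0.535 -0.251  0.007] [259. 347.]
pin_1 0.83 [0.574 0.021 0.074] [272. 160.]
pin_1 0.35 [0.58  0.038 0.072] [277. 143.]
bar_a_mid 0.75 [ 0.537 -0.249  0.007] [261. 345.]
bar_a_mid 0.35 [0.579 0.022 0.078] [275. 161.]
```

View pics/scene0.png

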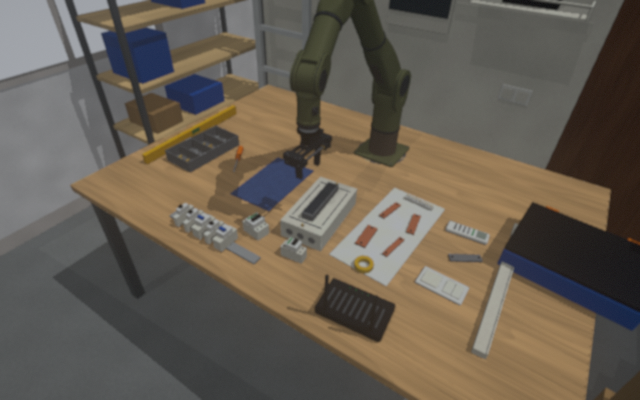

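View pics/wrist0.png

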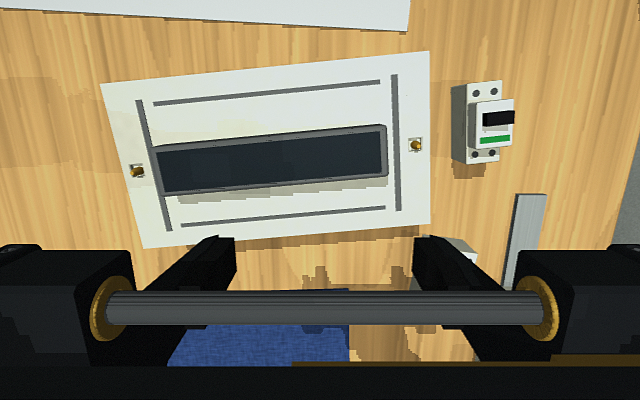

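View pics/side0.png

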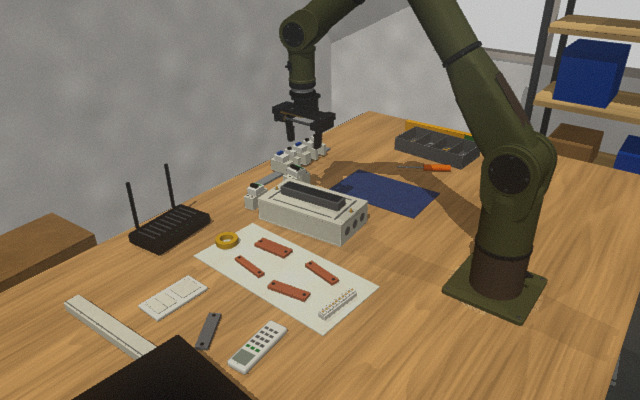

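Scene: the box sits in the middle with its cover on (scene 320,210; side 314,205; wrist 268,155, pins at about 137,171 and 416,145). The blue mat is to the robot's right (scene 273,183). The sheet with four copper bars is to the left (scene 390,210; 413,224; 368,236; 393,246). Possible mistakes for the cover are the router (scene 355,308), the black/blue case (600,250) and the tray (203,148). The cover is the white plate with the raised grey box. For the bars, the grey look-alikes are at scene (240,252) and (464,258), and the terminal strip is at (418,202).

Run:
```python
from h import *
for n,z in [('wrist',.075),('scene',.075),('side',.075)]:
    C,im=snap(n)
    if n=='wrist':
        cv2.imwrite('pics/crop.png',cv2.resize(im[40:260,90:440,::-1],None,fx=2,fy=2))
        a=toworld(C,137,167,.085);b=toworld(C,416,141,.085);print('pins',a,b,(a+b)/2,np.linalg.norm(a-b),np.degrees(np.arctan2(*(b-a)[1::-1])))
    else:
        print(n,topix(C,[.585,.03,.1]))
    for l,zz in [('cover_mid',z),('mat_mid',.003)]:
        for d in finder.regions_of(n,l)[:2]: print(n,l,round(d['score'],2),d['mask'].sum(),rect(C,d['mask'],zz))
    hsv=cv2.cvtColor(im,cv2.COLOR_RGB2HSV)
    m=cv2.inRange(hsv,(105,90,30),(125,255,160))
    k,lab,st,ce=cv2.connectedComponentsWithStats(m)
    for i in range(1,k):
        if st[i,4]>600: print('blue',ce[i].round(),rect(C,lab==i,.003))
    m=cv2.inRange(hsv,(0,120,60),(11,255,255))
    k,lab,st,ce=cv2.connectedComponentsWithStats(m)
    for i in range(1,k):
        if st[i,4]>60: print('copper',ce[i].round(),st[i,4],rect(C,lab==i,.013))
```

```text
pins [0.44875009 0.01668957 0.085     ] [0.70990783 0.04086678 0.085     ] [0.57932896 0.02877817 0.085     ] 0.2622744834558288 5.289198705157139
wrist cover_mid 0.57 52652 [576.6  24.  165.5 301.    5.3]
wrist mat_mid 0.77 6940 [ 528.9 -254.2   70.8  261.2    0. ]
blue [260. 345.] [ 528.8 -253.3   69.1  261.4    0. ]
scene [320.64325036 199.79783691]
scene cover_mid 0.79 2379 [578.7  26.7 168.1 308.8   4.9]
scene mat_mid 0.75 2061 [ 497.6 -264.4  202.1  332.     1.6]
scene mat_mid 0.62 1006 [553.9   5.9 200.8 358.5   5.2]
blue [149.  53.] [ -272.1 -2043.    295.3  1173.3    58.6]
blue [195.  93.] [   54.8 -1224.    385.8   428.7    89.8]
blue [270. 183.] [ 500.4 -267.1  183.1  305.     1.7]
blue [575. 291.] [399.8 854.4  94.6 412.1  83.7]
copper [413. 224.] 95 [414.2 335.4  20.1  95.9   9. ]
copper [366. 236.] 161 [571.1 219.5  30.3  98.9   2.8]
copper [392. 247.] 66 [566.8 322.1  10.5  95.7 172.5]
side [309.26443836 191.65684673]
side cover_mid 0.89 2676 [574.9  30.1 173.3 302.6   5.5]
side mat_mid 0.58 2628 [ 496.2 -266.7  209.2  334.2  178.8]
blue [590.  72.] [  332.  -2482.2   408.4  1688.5    96.7]
blue [629. 155.] [ -115.4 -1137.8    84.1   406.2    98.5]
blue [388. 193.] [ 495.4 -263.1  193.2  325.1    1.4]
copper [434. 168.] 96 [ 424.7 -524.5   42.9  100.5   36.6]
copper [273. 247.] 351 [563.1 225.8  45.  112.1   3.4]
copper [249. 266.] 209 [555.7 328.3  22.6 113.7 170.8]
copper [322. 272.] 271 [382.9 233.7  28.1 111.7 169.2]
copper [288. 290.] 387 [405.4 340.8  35.1 110.7   9.4]
```

View pics/crop.png

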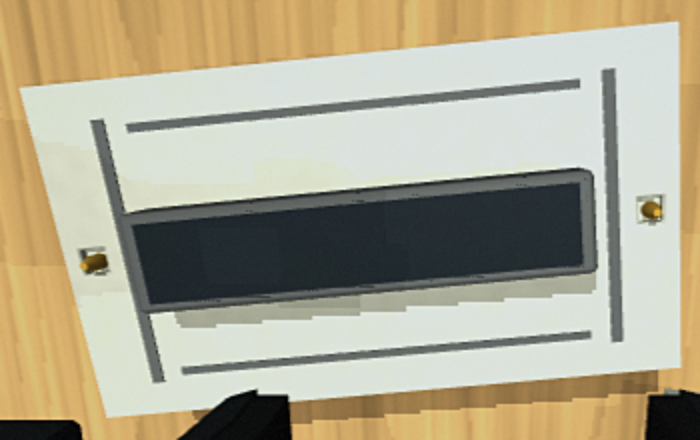

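Crop confirms the cover: white plate, raised dark-topped box at about (268,155) in the full wrist frame, both pins through its holes. Measured: box at (0.577, 0.027) with yaw 5.3°, mat at (0.497, -0.265). Four copper bars lie on the sheet at y = 0.22 to 0.34.

```bash
cat >> h.py <<'E'
def plan(x,y,z,yaw,N):
    """grasp point target (m), yaw of tool y (deg, mod 180 nearest), N equal rows (shift in row-start axes, then turn)"""
    s=status.get_state(); p=np.array(s['tool_pos']); R=Ro.from_quat(s['eef_rot'])
    best=None
    for a in (yaw,yaw+180):
        a=np.radians(a); ty=np.array([np.cos(a),np.sin(a),0]); tz=np.array([0,0,-1.]); G=Ro.from_matrix(np.c_[np.cross(ty,tz),ty,tz])
        rv=(R.inv()*G).as_rotvec()
        if best is None or np.linalg.norm(rv)<np.linalg.norm(best): best=rv
    st=Ro.from_rotvec(best/N); A=sum((st**k).as_matrix() for k in range(N))
    t=np.array([x,y,z+r.grip_depth]); sh=np.linalg.solve(A,R.as_matrix().T@(t-p))
    print('N',N,'row',(sh).round(4).tolist(),np.degrees(best/N).round(2).tolist(),'q7',round(s['q'][6],2),'F',np.round(s['contact_force'],1),'op',round(s['opening'],3))
E
python3 -c "
from h import *
plan(.577,.027,.235,-84.7,8)"
```

```text
N 8 row [-0.001, -0.0075, 0.0028] [0.0, -0.0, 10.59] q7 -0.22 F [-0.7  0.3 -0.4] op 0.998
```

play_rows(
  rows=[
    [100, -0.001, -0.0075, 0.0028, 0, 0, 10.59],
    [100, -0.001, -0.0075, 0.0028, 0, 0, 10.59],
    [100, -0.001, -0.0075, 0.0028, 0, 0, 10.59],
    [100, -0.001, -0.0075, 0.0028, 0, 0, 10.59],
    [100, -0.001, -0.0075, 0.0028, 0, 0, 10.59],
    [100, -0.001, -0.0075, 0.0028, 0, 0, 10.59],
    [100, -0.001, -0.0075, 0.0028, 0, 0, 10.59],
    [100, -0.001, -0.0075, 0.0028, 0, 0, 10.59],
  ],
  grip_force=30,
)

```text
clock: 2.35
tool_pos: [0.5768, 0.0275, 0.3823]
eef_rot: [0.999, 0.043, 0.0, -0.0]
contact_force: [-0.3, -0.2, 0.3]
opening: 1.005
finger_force: 0.0
```

play_rows(
  rows=[
    [100, 0, 0, 0, 0, 0, 0],
    [100, 0, 0, 0, 0, 0, 0],
  ],
)

```text
clock: 2.6
tool_pos: [0.5771, 0.027, 0.3825]
eef_rot: [0.999, 0.048, 0.0, 0.0]
contact_force: [0.1, -0.7, 0.2]
opening: 0.999
finger_force: 0.0
```

Run:
```python
from h import *
C,im=snap('wrist','w1.png'); print(status.get_state()['tool_pos'])
for l,zz in [('cover_mid',.075)]:
    for d in finder.regions_of('wrist',l)[:2]: print(l,round(d['score'],2),d['mask'].sum(),rect(C,d['mask'],zz))
plan(.577,.027,.235,-84.7,1)
```

```text
[0.57712388 0.02681809 0.3825273 ]
cover_mid 0.89 52437 [598.7  26.1 163.9 254.9   5.3]
N 1 row [-0.0001, -0.0003, 0.0002] [0.0, -0.03, 0.05] q7 -1.4 F [ 0.   0.4 -0.1] op 1.0
```

View pics/w1.png

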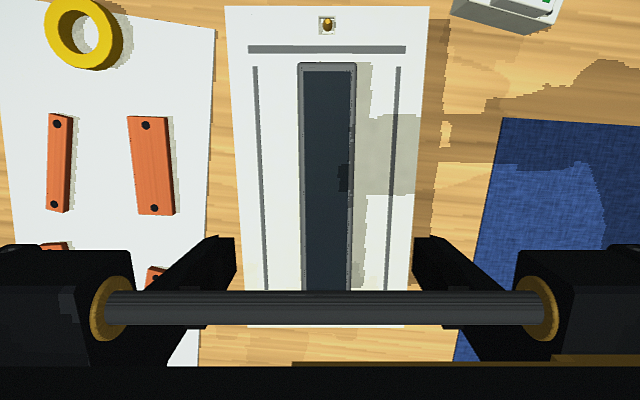

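The view shows the cover from above with the far pin at (327,27), two bars at (59,160) and (152,165), and the mat at right. The far edge and yaw give the cover's centre as (0.5765, 0.0245). Descending to grasp.

```bash
python3 -c "
from h import *
plan(.5765,.0245,.097,-84.7,5)"
```

```text
N 5 row [-0.0002, 0.0004, 0.0276] [0.0, -0.01, 0.01] q7 -1.4 F [ 0.   0.4 -0.1] op 1.0
```

play_rows(
  rows=[
    [100, -0.0002, 0.0004, 0.0276, 0, 0, 0],
    [100, -0.0002, 0.0004, 0.0276, 0, 0, 0],
    [100, -0.0002, 0.0004, 0.0276, 0, 0, 0],
    [100, -0.0002, 0.0004, 0.0276, 0, 0, 0],
    [100, -0.0002, 0.0004, 0.0276, 0, 0, 0],
    [100, 0, 0, 0, 0, 0, 0],
  ],
)

```text
clock: 3.45
tool_pos: [0.5763, 0.0246, 0.2433]
eef_rot: [0.999, 0.046, -0.0, -0.0]
contact_force: [0.5, 0.4, -0.2]
opening: 1.002
finger_force: 0.0
```

play_rows(
  rows=[
    [30, 0, 0, 0, 0, 0, 0],
    [30, 0, 0, 0, 0, 0, 0],
    [30, 0, 0, 0, 0, 0, 0],
    [30, 0, 0, 0, 0, 0, 0],
    [30, 0, 0, 0, 0, 0, 0],
    [30, 0, 0, 0, 0, 0, 0],
  ],
  grip_force=40,
)

```text
clock: 4.2
tool_pos: [0.5761, 0.0251, 0.2445]
eef_rot: [0.999, 0.046, 0.0, 0.0]
contact_force: [0.5, 0.2, 1.7]
opening: 0.517
finger_force: 40.0
```

```bash
python3 -c "
from h import *
print(status.get_state()['tool_pos'], status.get_state()['finger_force'])
plan(.5765,.0245,.16,-84.7,3)"
```

```text
[0.57613821 0.02509395 0.2445204 ] 40.000303415581584
N 3 row [0.0001, 0.0002, -0.0209] [0.0, -0.0, -0.0] q7 -1.35 F [0.5 0.2 1.7] op 0.517
```

play_rows(
  rows=[
    [30, 0, 0, -0.015, 0, 0, 0],
    [30, 0, 0, -0.025, 0, 0, 0],
    [30, 0, 0, -0.03, 0, 0, 0],
    [30, 0, 0, 0, 0, 0, 0],
  ],
)

```text
clock: 4.7
tool_pos: [0.5767, 0.0251, 0.3164]
eef_rot: [0.999, 0.046, 0.002, -0.0]
contact_force: [0.2, 0.2, -5.2]
opening: 0.518
finger_force: 40.0
```

```bash
python3 -c "
from h import *
print(status.get_state()['tool_pos'])
plan(.497,-.265,.15,-90,7)"
```

```text
[0.57674883 0.02509716 0.31635554]
N 7 row [-0.0136, 0.0408, 0.0027] [-0.0, -0.04, 0.75] q7 -1.37 F [ 0.2  0.2 -5.2] op 0.518
```

play_rows(
  rows=[
    [30, -0.0136, 0.0408, 0.0027, 0, 0, 0.75],
    [30, -0.0136, 0.0408, 0.0027, 0, 0, 0.75],
    [30, -0.0136, 0.0408, 0.0027, 0, 0, 0.75],
    [30, -0.0136, 0.0408, 0.0027, 0, 0, 0.75],
    [30, -0.0136, 0.0408, 0.0027, 0, 0, 0.75],
    [30, -0.0136, 0.0408, 0.0027, 0, 0, 0.75],
    [30, -0.0136, 0.0408, 0.0027, 0, 0, 0.75],
    [30, 0, 0, 0, 0, 0, 0],
  ],
)

```text
clock: 5.7
tool_pos: [0.4933, -0.2695, 0.2942]
eef_rot: [1.0, -0.004, -0.002, 0.001]
contact_force: [-0.1, 0.7, -5.2]
opening: 0.516
finger_force: 40.0
```

```bash
python3 -c "
from h import *
print(status.get_state()['tool_pos'])
plan(.497,-.265,.033,-90,5)"
```

```text
[ 0.49334728 -0.26952108  0.29421408]
N 5 row [0.0008, -0.0009, 0.0228] [0.03, 0.04, -0.09] q7 -0.99 F [-0.1  0.7 -5.2] op 0.516
```

play_rows(
  rows=[
    [30, 0, 0, 0.026, 0, 0, 0],
    [30, 0, 0, 0.026, 0, 0, 0],
    [30, 0, 0, 0.026, 0, 0, 0],
    [30, 0, 0, 0.024, 0, 0, 0],
    [30, 0, 0, 0.01, 0, 0, 0],
    [30, 0, 0, 0.004, 0, 0, 0],
    [30, 0, 0, 0, 0, 0, 0],
    [30, 0, 0, 0, 0, 0, 0],
  ],
)

```text
clock: 6.7
tool_pos: [0.4965, -0.2651, 0.1802]
eef_rot: [1.0, 0.0, 0.001, 0.0]
contact_force: [-0.7, -0.2, -4.7]
opening: 0.518
finger_force: 40.0
```

```bash
python3 -c "
from h import *
print(status.get_state()['tool_pos'])
plan(.497,-.265,.030,-90,1)"
```

```text
[ 0.49653028 -0.26512774  0.18019551]
N 1 row [0.0005, -0.0001, 0.0029] [0.04, -0.08, 0.03] q7 -0.96 F [-0.7 -0.2 -4.7] op 0.518
```

play_rows(
  rows=[
    [30, 0, 0, 0.0015, 0, 0, 0],
    [30, 0, 0, 0.0015, 0, 0, 0],
    [30, 0, 0, 0.0005, 0, 0, 0],
    [30, 0, 0, 0, 0, 0, 0],
    [75, 0, 0, 0, 0, 0, 0],
    [75, 0, 0, 0, 0, 0, 0],
    [75, 0, 0, 0, 0, 0, 0],
    [75, 0, 0, 0, 0, 0, 0],
  ],
)

```text
clock: 7.7
tool_pos: [0.4962, -0.265, 0.1758]
eef_rot: [1.0, 0.0, 0.0, -0.0]
contact_force: [0.1, 0.1, -0.2]
opening: 0.75
finger_force: 0.0
```

play_rows(
  rows=[
    [75, 0, 0, -0.03, 0, 0, 0],
    [75, 0, 0, -0.04, 0, 0, 0],
    [75, 0, 0, -0.04, 0, 0, 0],
    [75, 0, 0, -0.04, 0, 0, 0],
    [75, 0, 0, -0.04, 0, 0, 0],
    [75, 0, 0, 0, 0, 0, 0],
  ],
)

```text
clock: 8.45
tool_pos: [0.4969, -0.2656, 0.3688]
eef_rot: [1.0, 0.0, 0.003, 0.001]
contact_force: [-0.6, 0.9, -0.6]
opening: 0.751
finger_force: 0.0
```

Run:
```python
from h import *
C,im=snap('scene','s2.png')
cv2.imwrite('pics/s2c.png',cv2.resize(im[100:300,200:460,::-1],None,fx=3,fy=3,interpolation=cv2.INTER_CUBIC))
for n in ['scene','side']:
    if n=='side': C,im=snap(n)
    for d in finder.regions_of(n,'cover_mid')[:1]: print(n,round(d['score'],2),d['mask'].sum(),rect(C,d['mask'],.008))
plan(.52,.27,.27,-90,8)
plan(.577,.025,.27,-84.7,8)
```

```text
scene 0.84 1678 [ 498.1 -260.7  168.9  306.4  179.9]
side 0.91 2085 [ 4.952e+02 -2.581e+02  1.732e+02  3.059e+02  1.000e-01]
N 8 row [0.0031, -0.0668, -0.0065] [-0.01, 0.02, 0.01] q7 -1.0 F [ 0.8 -0.  -0.7] op 0.752
N 8 row [0.0116, -0.0358, -0.0066] [-0.01, 0.02, -0.66] q7 -1.0 F [ 0.8 -0.  -0.7] op 0.752
```

View pics/s2c.png

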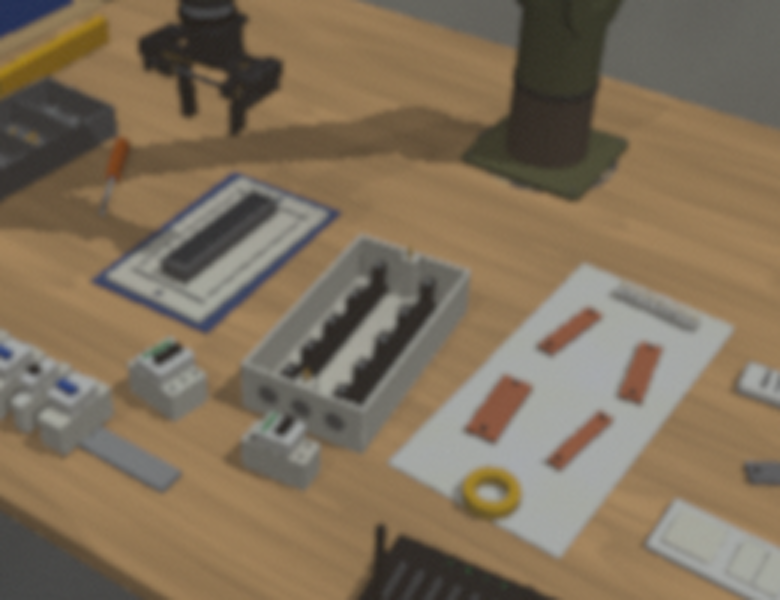

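The cover lies flat on the mat (crop 215,250). The box is open with both combs visible (360,340), and four bars lie at crop (570,330), (640,372), (498,408), (578,440). Next I look at the combs from above.

```bash
python3 -c "
from h import *
plan(.50,.02,.28,-84.7,7)"
```

```text
N 7 row [0.0022, -0.0406, -0.0089] [-0.01, 0.02, -0.75] q7 -1.0 F [ 0.8 -0.  -0.7] op 0.752
```

play_rows(
  rows=[
    [75, 0.0022, -0.0406, -0.0089, 0, 0, -0.75],
    [75, 0.0022, -0.0406, -0.0089, 0, 0, -0.75],
    [75, 0.0022, -0.0406, -0.0089, 0, 0, -0.75],
    [75, 0.0022, -0.0406, -0.0089, 0, 0, -0.75],
    [75, 0.0022, -0.0406, -0.0089, 0, 0, -0.75],
    [75, 0.0022, -0.0406, -0.0089, 0, 0, -0.75],
    [75, 0.0022, -0.0406, -0.0089, 0, 0, -0.75],
    [75, 0, 0, 0, 0, 0, 0],
  ],
)

```text
clock: 9.65
tool_pos: [0.5001, 0.0232, 0.4274]
eef_rot: [0.999, 0.05, -0.001, -0.001]
contact_force: [-0.4, -1.3, -0.2]
opening: 0.752
finger_force: 0.0
```

play_rows(
  rows=[
    [75, 0, 0, 0, 0, 0, 0],
  ],
)

```text
clock: 9.78
tool_pos: [0.5, 0.0189, 0.4273]
eef_rot: [0.999, 0.046, -0.001, 0.0]
contact_force: [-0.1, -0.5, 0.1]
opening: 0.75
finger_force: 0.0
```

Run:
```python
from h import *
C,im=snap('wrist','w3.png')
print(status.get_state()['tool_pos'])
for n in ['slot_1','carrier','pin_1','housing','bar_a_mid']:
    for d in finder.spot_in('wrist',n): print(n,round(d['score'],2),w(C,d['at']).round(4),topix(C,w(C,d['at'])).round())
```

```text
[0.50002035 0.01832797 0.4274245 ]
slot_1 0.76 [0.5645 0.0272 0.0119] [321. 113.]
carrier 0.94 [0.5633 0.0206 0.012 ] [326. 114.]
pin_1 0.69 [ 0.5403 -0.2445  0.0037] [535. 153.]
pin_1 0.58 [0.5637 0.0195 0.0109] [327. 114.]
pin_1 0.2 [ 0.5706 -0.1897  0.005 ] [498. 124.]
housing 0.65 [0.5656 0.0201 0.0073] [327. 112.]
housing 0.35 [0.563  0.32   0.0139] [69. 90.]
```

View pics/w3.png

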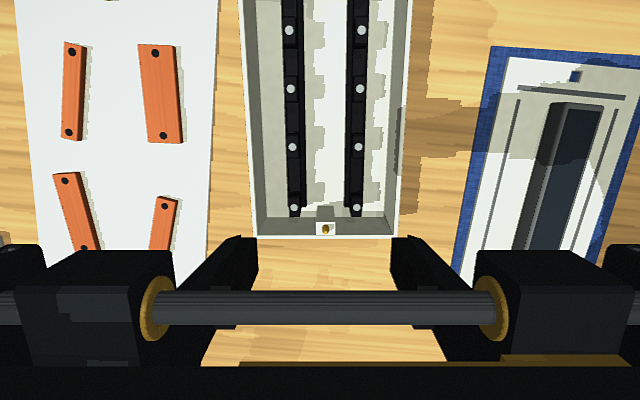

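The wrist view shows the near pin at (325,229), combs at u≈293 and 356 with tooth screws at v≈30, 89, 147 and 207, bars at left and the cover on the mat at right. I'll zoom in on the combs.

Run:
```python
from h import *
im=cv2.imread('pics/w3.png')
a=cv2.resize(im[0:245,235:415],None,fx=3,fy=2.4,interpolation=cv2.INTER_CUBIC)
g=(255*(a/255.)**.45).astype(np.uint8); cv2.imwrite('pics/w3c.png',g[:, :])
C=cam('wrist'); print(g.shape)
hc=np.array([.5765,.0245]); R=Ro.from_euler('z',5.3,degrees=True).as_matrix()
for v in [30,89,147,207]:
    for u in ({30:(289,361),89:(291,361),147:(293,358),207:(295,356)}[v]):
        X=toworld(C,u,v,.055); print(u,v,((X-[*hc,0])@R).round(4))
for z in (.085,.078,.07): print('pin',((toworld(C,325,229,z)-[*hc,0])@R).round(4))
```

```text
(588, 540, 3)
289 30 [0.069  0.0344 0.055 ]
361 30 [ 0.0688 -0.0372  0.055 ]
291 89 [0.0134 0.0341 0.055 ]
361 89 [ 0.0132 -0.0388  0.055 ]
293 147 [-0.0466  0.0337  0.055 ]
358 147 [-0.0467 -0.0373  0.055 ]
295 207 [-0.1151  0.0333  0.055 ]
356 207 [-0.1152 -0.0368  0.055 ]
pin [-0.1306 -0.001   0.085 ]
pin [-0.1333 -0.001   0.078 ]
pin [-0.1364 -0.0011  0.07  ]
```

View pics/w3c.png

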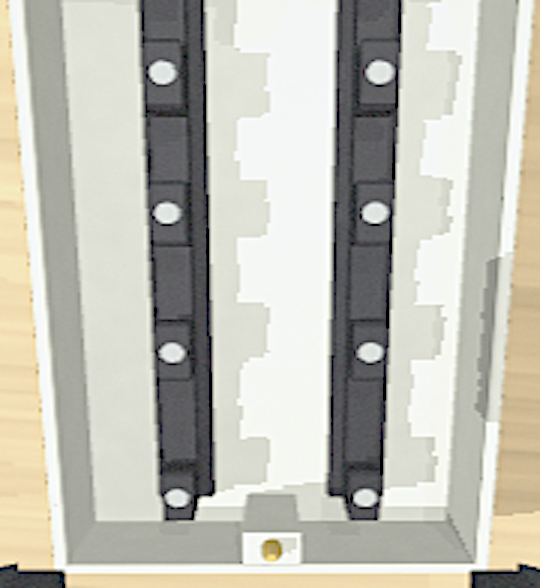

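Tooth spacing is 56, 60 and 68 mm going towards -x. So the narrow end (+x) points away from the robot at yaw 5.3°. Slot centres should be at about +92.5, +40, -17.5 and -82.5 mm. One closer look in the placing orientation will fix the carrier pose.

```bash
python3 -c "
from h import *
plan(.577,-.04,.22,5.2,9)"
```

```text
N 9 row [0.0119, 0.0005, 0.0067] [0.0, 0.0, 10.0] q7 -1.44 F [ 0.7 -0.3  0.2] op 0.75
```

```bash
sed -i 's/def plan(x,y,z,yaw,N):/def plan(x,y,z,yaw,N,ex=True):/; s/for a in (yaw,yaw+180):/for a in ((yaw,) if ex else (yaw,yaw+180)):/' h.py; python3 -c "
from h import *
plan(.577,-.04,.22,5.2,9)"
```

```text
N 9 row [0.0016, 0.0118, 0.0067] [-0.0, 0.0, -10.0] q7 -1.44 F [ 0.7 -0.3  0.2] op 0.75
```

play_rows(
  rows=[
    [75, 0.0016, 0.0118, 0.0067, 0, 0, -10],
    [75, 0.0016, 0.0118, 0.0067, 0, 0, -10],
    [75, 0.0016, 0.0118, 0.0067, 0, 0, -10],
    [75, 0.0016, 0.0118, 0.0067, 0, 0, -10],
    [75, 0.0016, 0.0118, 0.0067, 0, 0, -10],
    [75, 0.0016, 0.0118, 0.0067, 0, 0, -10],
    [75, 0.0016, 0.0118, 0.0067, 0, 0, -10],
    [75, 0.0016, 0.0118, 0.0067, 0, 0, -10],
  ],
)

```text
clock: 11.08
tool_pos: [0.5658, -0.0403, 0.3743]
eef_rot: [0.734, 0.679, -0.0, 0.0]
contact_force: [0.1, -0.6, -0.2]
opening: 0.748
finger_force: 0.0
```

play_rows(
  rows=[
    [75, 0.0016, 0.0118, 0.0067, 0, 0, -10],
    [75, 0, 0, 0, 0, 0, 0],
    [75, 0, 0, 0, 0, 0, 0],
    [75, 0, 0, 0, 0, 0, 0],
  ],
)

```text
clock: 11.58
tool_pos: [0.577, -0.0387, 0.3683]
eef_rot: [0.674, 0.738, -0.0, 0.0]
contact_force: [0.4, 0.3, -0.4]
opening: 0.751
finger_force: 0.0
```

Run:
```python
from h import *
C,im=snap('wrist','w4.png')
print(status.get_state()['tool_pos'],status.get_state()['q'][6])
a=cv2.resize(im[0:250,150:490,::-1],None,fx=2.3,fy=2.3,interpolation=cv2.INTER_CUBIC)
cv2.imwrite('pics/w4c.png',(255*(a/255.)**.5).astype(np.uint8))
```

```text
[ 0.57712071 -0.03862966  0.36829374] -0.15031195045295123
```

View pics/w4c.png

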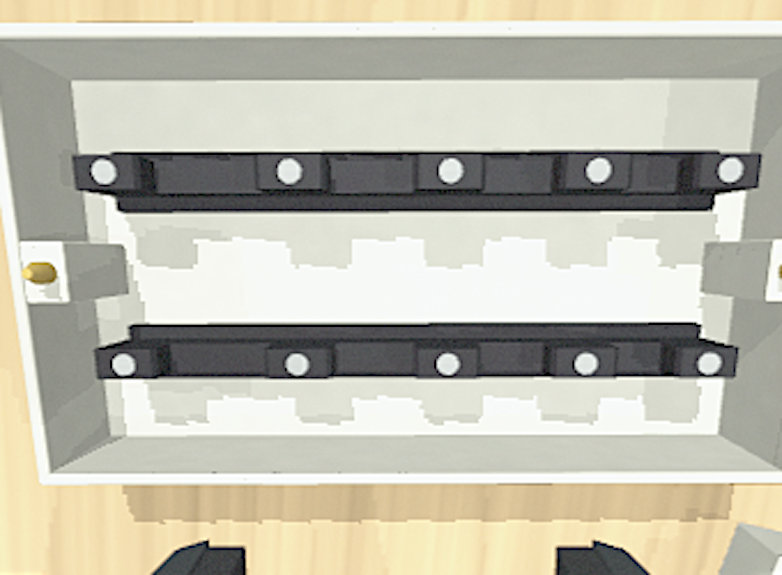

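The view shows both combs with five tooth screws each (crop u ≈ 104 to 731, v ≈ 170 and 363), the left pin tip at (30,271) and the rim. I'll fit the pose to these.

Run:
```python
from h import *
from scipy.optimize import least_squares
C=cam('wrist')
up=[(104,171),(290,171),(451,170),(599,170),(731,170)]; lo=[(124,364),(297,364),(448,363),(586,364),(709,363)]
P=lambda u,v:(150+(u+.5)/2.3-.5,(v+.5)/2.3-.5)
for z in (.055,.056,.057):
    U=np.array([toworld(C,*P(*p),z) for p in up]);L=np.array([toworld(C,*P(*p),z) for p in lo])
    A=np.r_[U[1:4],L[1:4]][:,:2]; B=np.array([[-.0475,.036],[.0125,.036],[.0675,.036],[-.0475,-.036],[.0125,-.036],[.0675,-.036]])
    f=lambda p:((A-p[:2])@np.array([[np.cos(p[2]),-np.sin(p[2])],[np.sin(p[2]),np.cos(p[2])]])-B).ravel()
    s=least_squares(f,[.577,.024,.09]); print(z,s.x[:2].round(4),np.degrees(s.x[2]).round(2),(s.fun*1000).round(1))
q=s.x
# rim back inner/outer top edges: lower front edge outer line v~484, upper outer v~22; left edge
loc=lambda u,v,z:(lambda X:(np.array([[np.cos(q[2]),np.sin(q[2])],[-np.sin(q[2]),np.cos(q[2])]])@(X[:2]-q[:2])).round(4))(toworld(C,*P(u,v),z))
print('front rim',loc(300,482,.07),loc(700,484,.07),'back',loc(100,22,.07),loc(700,23,.07),'pin',loc(27,271,.085),'end teeth',[loc(*p,.056) for p in (up[0],up[4],lo[0],lo[4])])
```

```text
0.055 [0.5777 0.0237] 5.27 [ 0.2 -0.2 -0.   0.1 -0.1  0.  -0.  -0.   0.   0.3 -0.1 -0.2]
0.056 [0.5776 0.0238] 5.27 [ 0.4 -0.3 -0.  -0.  -0.2 -0.1  0.2  0.1  0.   0.4 -0.3 -0. ]
0.057 [0.5776 0.0238] 5.27 [ 0.6 -0.4 -0.  -0.2 -0.4 -0.2  0.4  0.2  0.   0.5 -0.5  0.1]
front rim [-0.0459 -0.0806] [ 0.1119 -0.0815] back [-0.1069  0.0811] [0.0944 0.0805] pin [-0.1352  0.0005] end teeth [array([-0.116 ,  0.0358]), array([0.1162, 0.0358]), array([-0.1159, -0.0359]), array([ 0.116 , -0.0357])]
```

The pose fit residuals are under 0.5 mm: housing at (0.5777, 0.0235), yaw 5.27°. Next the bars.

```bash
python3 -c "
from h import *
plan(.48,.21,.29,5.3,7)"
```

```text
N 7 row [0.0366, -0.0106, -0.0099] [0.0, 0.0, -0.01] q7 -0.15 F [-0.5 -0.5 -0.3] op 0.751
```

play_rows(
  rows=[
    [75, 0.0366, -0.0106, -0.0099, 0, 0, 0],
    [75, 0.0366, -0.0106, -0.0099, 0, 0, 0],
    [75, 0.0366, -0.0106, -0.0099, 0, 0, 0],
    [75, 0.0366, -0.0106, -0.0099, 0, 0, 0],
    [75, 0.0366, -0.0106, -0.0099, 0, 0, 0],
    [75, 0.0366, -0.0106, -0.0099, 0, 0, 0],
    [75, 0.0366, -0.0106, -0.0099, 0, 0, 0],
    [75, 0, 0, 0, 0, 0, 0],
  ],
)

```text
clock: 12.62
tool_pos: [0.4784, 0.2131, 0.4384]
eef_rot: [0.672, 0.741, 0.002, -0.0]
contact_force: [1.2, -0.3, -0.4]
opening: 0.752
finger_force: 0.0
```

play_rows(
  rows=[
    [75, 0, 0, 0, 0, 0, 0],
    [75, 0, 0, 0, 0, 0, 0],
  ],
)

```text
clock: 12.88
tool_pos: [0.4804, 0.2081, 0.4369]
eef_rot: [0.675, 0.738, -0.001, 0.0]
contact_force: [0.3, 0.8, 0.3]
opening: 0.75
finger_force: 0.0
```

```bash
cat >> h.py <<'E'
def bars(name='wrist',fn=None,z=.013):
    C,im=snap(name,fn); hsv=cv2.cvtColor(im,cv2.COLOR_RGB2HSV)
    m=cv2.inRange(hsv,(3,110,60),(15,255,255)); m=cv2.morphologyEx(m,cv2.MORPH_CLOSE,np.ones((9,9)))
    m=cv2.morphologyEx(m,cv2.MORPH_OPEN,np.ones((3,3)))
    k,lab,st,ce=cv2.connectedComponentsWithStats(m)
    for i in range(1,k):
        if st[i,4]>300: print(ce[i].round(),st[i].tolist(),rect(C,lab==i,z))
E
python3 - <<'E'
from h import *
bars('wrist','w5.png'); plan(.56,.225,.1,-87,8)
E
```

```text
[272.  53.] [224, 37, 96, 34, 2591] [408.3 333.   30.5 108.6   8.8]
[389. 114.] [345, 96, 89, 37, 1494] [553.8 278.   19.7 108.9 170.9]
[250. 144.] [207, 123, 89, 43, 1803] [386.8 227.   25.5 109.1 169.1]
[392. 163.] [349, 147, 88, 34, 2711] [566.  218.5  40.2 108.8   3.1]
N 8 row [0.0083, 0.0077, 0.0237] [0.0, 0.01, 11.52] q7 -0.59 F [ 0.7 -1.   1.4] op 0.749
```

View pics/w5.png

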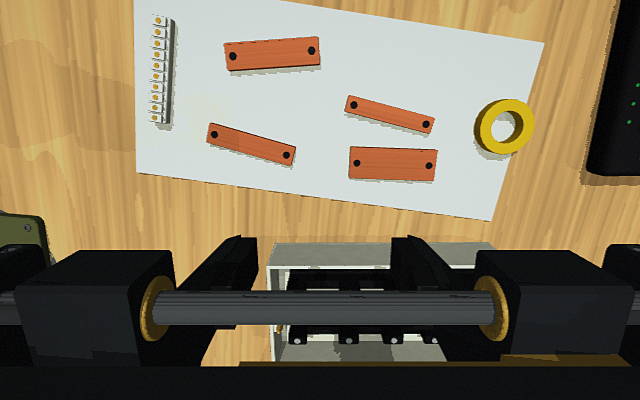

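Widths are clear: 30 mm at (272,53), 20 mm at (389,114), 25 mm at (250,144), 40 mm at (392,163). The 20 mm bar has since been knocked about 50 mm, to (0.554, 0.278), close to the 40 mm one. I'll take the 40 mm bar first with a narrow opening.

```bash
python3 -c "
from h import *
plan(.566,.2185,.09,93.1,10)"
```

```text
N 10 row [-0.0058, 0.0075, 0.02] [-0.01, 0.0, -8.8] q7 -0.59 F [ 0.7 -1.   1.4] op 0.749
```

play_rows(
  rows=[
    [57, -0.0058, 0.0075, 0.02, 0, 0, -8.8],
    [57, -0.0058, 0.0075, 0.02, 0, 0, -8.8],
    [57, -0.0058, 0.0075, 0.02, 0, 0, -8.8],
    [57, -0.0058, 0.0075, 0.02, 0, 0, -8.8],
    [57, -0.0058, 0.0075, 0.02, 0, 0, -8.8],
    [57, -0.0058, 0.0075, 0.02, 0, 0, -8.8],
    [57, -0.0058, 0.0075, 0.02, 0, 0, -8.8],
    [57, -0.0058, 0.0075, 0.02, 0, 0, -8.8],
  ],
)

```text
clock: 13.92
tool_pos: [0.5519, 0.2063, 0.2762]
eef_rot: [0.123, 0.992, -0.0, -0.0]
contact_force: [0.5, -0.8, 1.0]
opening: 0.567
finger_force: 0.0
```

play_rows(
  rows=[
    [57, -0.0058, 0.0075, 0.02, 0, 0, -8.8],
    [57, -0.0058, 0.0075, 0.02, 0, 0, -8.8],
    [57, 0, 0, 0, 0, 0, 0],
    [57, 0, 0, 0, 0, 0, 0],
  ],
)

```text
clock: 14.42
tool_pos: [0.5652, 0.2196, 0.2376]
eef_rot: [-0.027, 1.0, -0.0, 0.0]
contact_force: [0.5, -0.7, -1.2]
opening: 0.571
finger_force: 0.0
```

Run:
```python
from h import *
plan(.566,.2185,.0235,93.1,4)
bars()
```

```text
N 4 row [-0.0002, -0.0003, 0.0167] [-0.0, 0.0, -0.01] q7 0.53 F [ 0.5 -0.7 -1.2] op 0.571
[334.   5.] [311, 0, 44, 14, 440] [439.7 217.    6.5  24.2  93.1]
[538.  30.] [509, 0, 62, 66, 3555] [446.  336.3  33.5  35.3   8.7]
[418. 182.] [387, 121, 65, 127, 3820] [541.2 278.3  21.5  83.  170.8]
[322. 212.] [291, 136, 63, 155, 8953] [566.1 217.8  39.2 108.5   3.1]
```

play_rows(
  rows=[
    [57, -0.0002, -0.0003, 0.02, 0, 0, 0],
    [57, -0.0002, 0, 0.02, 0, 0, 0],
    [57, 0, 0, 0.017, 0, 0, 0],
    [57, 0, 0, 0.0096, 0, 0, 0],
    [57, 0, 0, 0, 0, 0, 0],
    [40, 0, 0, 0, 0, 0, 0],
    [40, 0, 0, 0, 0, 0, 0],
    [40, 0, 0, 0, 0, 0, 0],
  ],
  grip_force=40,
)

```text
clock: 15.48
tool_pos: [0.5656, 0.2198, 0.1704]
eef_rot: [-0.029, 1.0, -0.0, -0.0]
contact_force: [0.5, -0.8, -2.0]
opening: 0.45
finger_force: 40.0
```

play_rows(
  rows=[
    [38, 0, 0, 0, 0, 0, 0],
    [38, 0, 0, 0, 0, 0, 0],
    [38, 0, 0, -0.02, 0, 0, 0],
    [38, 0, 0, -0.04, 0, 0, 0],
    [38, 0, 0, -0.05, 0, 0, 0],
    [38, 0, 0, -0.02, 0, 0, 0],
    [38, 0, 0, 0, 0, 0, 0],
  ],
)

```text
clock: 16.35
tool_pos: [0.5658, 0.2201, 0.302]
eef_rot: [-0.029, 1.0, 0.001, 0.001]
contact_force: [-0.0, -0.4, -3.5]
opening: 0.45
finger_force: 40.0
```

Run:
```python
from h import *
plan(.4955,.0159,.13,5.27,10)
```

```text
N 10 row [-0.0071, -0.0228, 0.0025] [0.02, 0.01, 8.8] q7 0.59 F [-0.  -0.4 -3.5] op 0.45
```

play_rows(
  rows=[
    [38, -0.0071, -0.0228, 0.0025, 0, 0, 8.8],
    [38, -0.0071, -0.0228, 0.0025, 0, 0, 8.8],
    [38, -0.0071, -0.0228, 0.0025, 0, 0, 8.8],
    [38, -0.0071, -0.0228, 0.0025, 0, 0, 8.8],
    [38, -0.0071, -0.0228, 0.0025, 0, 0, 8.8],
    [38, -0.0071, -0.0228, 0.0025, 0, 0, 8.8],
    [38, -0.0071, -0.0228, 0.0025, 0, 0, 8.8],
    [38, -0.0071, -0.0228, 0.0025, 0, 0, 8.8],
  ],
)

```text
clock: 17.35
tool_pos: [0.5326, 0.0423, 0.2787]
eef_rot: [0.555, 0.832, -0.001, -0.001]
contact_force: [-0.3, 0.2, -3.4]
opening: 0.446
finger_force: 40.0
```

play_rows(
  rows=[
    [38, -0.0071, -0.0228, 0.0025, 0, 0, 8.8],
    [38, -0.0071, -0.0228, 0.0025, 0, 0, 8.8],
    [38, 0, 0, 0, 0, 0, 0],
    [38, 0, 0, 0, 0, 0, 0],
    [38, 0, 0, 0, 0, 0, 0],
  ],
)

```text
clock: 17.98
tool_pos: [0.4959, 0.0164, 0.2754]
eef_rot: [0.673, 0.74, 0.001, 0.0]
contact_force: [0.6, -0.4, -3.9]
opening: 0.446
finger_force: 40.0
```

Run:
```python
from h import *
plan(.4955,.0159,.085,5.27,2)
```

```text
N 2 row [-0.0002, -0.0002, 0.0215] [0.03, -0.02, 0.06] q7 -0.36 F [ 0.6 -0.4 -3.9] op 0.446
```

play_rows(
  rows=[
    [38, -0.0002, -0.0002, 0.0215, 0, 0, 0],
    [38, -0.0002, -0.0002, 0.0215, 0, 0, 0],
    [38, 0, 0, 0, 0, 0, 0],
    [38, 0, 0, 0.01, 0, 0, 0],
    [38, 0, 0, 0.008, 0, 0, 0],
    [38, 0, 0, 0.006, 0, 0, 0],
    [38, 0, 0, 0, 0, 0, 0],
    [38, 0, 0, 0, 0, 0, 0],
  ],
)

```text
clock: 18.98
tool_pos: [0.4948, 0.0152, 0.2088]
eef_rot: [0.674, 0.739, 0.0, 0.0]
contact_force: [-0.1, -0.0, -4.2]
opening: 0.443
finger_force: 40.0
```

Run:
```python
from h import *
s=status.get_state();print(s['tool_pos'],s['moment'])
plan(.4955,.0159,.0555,5.27,1)
```

```text
[0.49476605 0.01520895 0.20877308] [-0.05833049 -0.0197522  -0.00651627]
N 1 row [0.0006, 0.0008, 0.006] [0.02, 0.0, 0.01] q7 -0.39 F [-0.1 -0.  -4.2] op 0.443
```

play_rows(
  rows=[
    [38, 0.0005, 0.0006, 0.003, 0, 0, 0],
    [38, 0, 0, 0.0032, 0, 0, 0],
    [38, 0, 0, 0, 0, 0, 0],
    [51, 0, 0, 0, 0, 0, 0],
    [51, 0, 0, 0, 0, 0, 0],
    [51, 0, 0, 0, 0, 0, 0],
  ],
)

```text
clock: 19.73
tool_pos: [0.4953, 0.0157, 0.2026]
eef_rot: [0.674, 0.739, 0.0, 0.0]
contact_force: [0.2, 0.8, 0.7]
opening: 0.509
finger_force: 0.0
```

play_rows(
  rows=[
    [51, 0, 0, -0.02, 0, 0, 0],
    [51, 0, 0, -0.04, 0, 0, 0],
    [51, 0, 0, -0.05, 0, 0, 0],
    [51, 0, 0, -0.06, 0, 0, 0],
    [51, 0, 0, -0.05, 0, 0, 0],
    [51, 0, 0, 0, 0, 0, 0],
    [51, 0, 0, 0, 0, 0, 0],
  ],
)

```text
clock: 20.6
tool_pos: [0.4948, 0.0155, 0.422]
eef_rot: [0.674, 0.739, -0.0, -0.0]
contact_force: [0.2, 0.5, -0.7]
opening: 0.51
finger_force: 0.0
```

```bash
cat >> h.py <<'E'
def slots(fn=None):
    C,im=snap('wrist',fn); hsv=cv2.cvtColor(im,cv2.COLOR_RGB2HSV)
    m=cv2.inRange(hsv,(3,110,60),(15,255,255)); m=cv2.morphologyEx(m,cv2.MORPH_CLOSE,np.ones((9,9)))
    k,lab,st,ce=cv2.connectedComponentsWithStats(m)
    for i in range(1,k):
        if st[i,4]>300:
            q=rect(C,lab==i,.045); d=np.array([q[0]-577.7,q[1]-23.5]); a=np.radians(5.27)
            l=[d[0]*np.cos(a)+d[1]*np.sin(a),-d[0]*np.sin(a)+d[1]*np.cos(a)]; print(ce[i].round(),q,'housing',np.round(l,1),'yaw',round(q[4]-95.27,1))
E
python3 - <<'E'
from h import *
slots('w6.png'); plan(.554,.278,.12,81,8)
E
```

```text
[325. 171.] [495.1  14.3  40.3 107.7  95.2] housing [-83.1  -1.6] yaw -0.1
N 8 row [0.0227, 0.0282, 0.0192] [-0.02, -0.01, -9.46] q7 -0.26 F [-1.  -0.3  0.5] op 0.511
```

Seated: -83.1, -1.6 mm, yaw -0.1°. Next the 20 mm bar.

play_rows(
  rows=[
    [42, 0.0227, 0.0282, 0.0192, 0, 0, -9.46],
    [42, 0.0227, 0.0282, 0.0192, 0, 0, -9.46],
    [42, 0.0227, 0.0282, 0.0192, 0, 0, -9.46],
    [42, 0.0227, 0.0282, 0.0192, 0, 0, -9.46],
    [42, 0.0227, 0.0282, 0.0192, 0, 0, -9.46],
    [42, 0.0227, 0.0282, 0.0192, 0, 0, -9.46],
    [42, 0.0227, 0.0282, 0.0192, 0, 0, -9.46],
    [42, 0.0227, 0.0282, 0.0192, 0, 0, -9.46],
  ],
)

```text
clock: 21.65
tool_pos: [0.554, 0.2792, 0.2659]
eef_rot: [0.076, 0.997, -0.001, -0.001]
contact_force: [0.5, 0.8, 0.0]
opening: 0.417
finger_force: 0.0
```

play_rows(
  rows=[
    [42, 0, 0, 0, 0, 0, 0],
    [42, 0, 0, 0, 0, 0, 0],
    [42, 0, 0, 0, 0, 0, 0],
  ],
)

```text
clock: 22.02
tool_pos: [0.5555, 0.2768, 0.2688]
eef_rot: [0.08, 0.997, -0.001, 0.0]
contact_force: [0.1, 0.6, 0.2]
opening: 0.419
finger_force: 0.0
```

Run:
```python
from h import *
bars(); plan(.554,.278,.0235,80.9,4)
```

```text
[210.  27.] [189, 0, 43, 59, 2168] [424.3 220.7  26.5  35.2 168.9]
[389.  28.] [359, 0, 60, 65, 2758] [441.8 338.   30.8  41.8   8.1]
[327. 196.] [314, 128, 27, 139, 3536] [553.7 278.1  19.4 109.  170.8]
N 4 row [0.0004, 0.0002, 0.0246] [-0.01, 0.01, -0.03] q7 0.31 F [-1.1  0.6 -0.1] op 0.417
```

play_rows(
  rows=[
    [42, 0.0015, 0.0002, 0.03, 0, 0, 0],
    [42, 0, 0.0005, 0.03, 0, 0, 0],
    [42, 0, 0, 0.025, 0, 0, 0],
    [42, 0, 0, 0.0134, 0, 0, 0],
    [42, 0, 0, 0, 0, 0, 0],
    [15, 0, 0, 0, 0, 0, 0],
    [15, 0, 0, 0, 0, 0, 0],
    [15, 0, 0, 0, 0, 0, 0],
  ],
)

```text
clock: 23.08
tool_pos: [0.5537, 0.2793, 0.1709]
eef_rot: [0.079, 0.997, 0.0, 0.0]
contact_force: [0.5, -0.8, 1.9]
opening: 0.218
finger_force: 40.0
```

play_rows(
  rows=[
    [15, 0, 0, 0, 0, 0, 0],
    [15, 0, 0, 0, 0, 0, 0],
    [15, 0, 0, -0.02, 0, 0, 0],
    [15, 0, 0, -0.04, 0, 0, 0],
    [15, 0, 0, -0.05, 0, 0, 0],
    [15, 0, 0, -0.02, 0, 0, 0],
    [15, 0, 0, 0, 0, 0, 0],
  ],
)

```text
clock: 23.95
tool_pos: [0.5536, 0.2794, 0.3016]
eef_rot: [0.079, 0.997, 0.001, 0.001]
contact_force: [-0.3, 0.8, -3.1]
opening: 0.222
finger_force: 40.0
```

Run:
```python
from h import *
plan(.6698,.0320,.13,5.27,10)
```

```text
N 10 row [-0.0273, -0.0109, 0.0024] [0.01, 0.0, 7.57] q7 0.34 F [-0.3  0.8 -3.1] op 0.222
```

play_rows(
  rows=[
    [15, -0.0273, -0.0109, 0.0024, 0, 0, 7.57],
    [15, -0.0273, -0.0109, 0.0024, 0, 0, 7.57],
    [15, -0.0273, -0.0109, 0.0024, 0, 0, 7.57],
    [15, -0.0273, -0.0109, 0.0024, 0, 0, 7.57],
    [15, -0.0273, -0.0109, 0.0024, 0, 0, 7.57],
    [15, -0.0273, -0.0109, 0.0024, 0, 0, 7.57],
    [15, -0.0273, -0.0109, 0.0024, 0, 0, 7.57],
    [15, -0.0273, -0.0109, 0.0024, 0, 0, 7.57],
  ],
)

```text
clock: 24.95
tool_pos: [0.6741, 0.0892, 0.2783]
eef_rot: [0.572, 0.82, -0.002, -0.001]
contact_force: [-0.2, -0.3, -2.3]
opening: 0.214
finger_force: 40.0
```

play_rows(
  rows=[
    [15, -0.0273, -0.0109, 0.0024, 0, 0, 7.57],
    [15, -0.0273, -0.0109, 0.0024, 0, 0, 7.57],
    [15, 0, 0, 0, 0, 0, 0],
    [15, 0, 0, 0, 0, 0, 0],
    [15, 0, 0, 0, 0, 0, 0],
  ],
)

```text
clock: 25.58
tool_pos: [0.6693, 0.0337, 0.2758]
eef_rot: [0.673, 0.74, 0.0, -0.001]
contact_force: [0.3, -0.2, -2.1]
opening: 0.223
finger_force: 40.0
```

Run:
```python
from h import *
plan(.6698,.0320,.085,5.27,2)
```

```text
N 2 row [-0.0009, 0.0002, 0.0218] [-0.02, -0.04, 0.08] q7 -0.27 F [ 0.3 -0.2 -2.1] op 0.223
```

play_rows(
  rows=[
    [15, -0.0009, 0.0002, 0.0215, 0, 0, 0],
    [15, -0.0009, 0.0002, 0.0215, 0, 0, 0],
    [15, 0, 0, 0, 0, 0, 0],
    [15, 0, 0, 0.005, 0, 0, 0],
    [15, 0, 0, 0, 0, 0, 0],
    [15, 0, 0, 0, 0, 0, 0],
  ],
)

```text
clock: 26.32
tool_pos: [0.6703, 0.0303, 0.229]
eef_rot: [0.674, 0.739, 0.0, 0.0]
contact_force: [0.4, 0.2, -1.7]
opening: 0.215
finger_force: 40.0
```

Run:
```python
from h import *
plan(.6698,.0320,.0555,5.27,1)
```

```text
N 1 row [0.0018, -0.0003, 0.0262] [0.06, -0.01, -0.01] q7 -0.29 F [ 0.4  0.2 -1.7] op 0.215
```

play_rows(
  rows=[
    [15, 0.001, -0.0003, 0.007, 0, 0, 0],
    [15, 0, 0, 0.007, 0, 0, 0],
    [15, 0, 0, 0.006, 0, 0, 0],
    [15, 0, 0, 0, 0, 0, 0],
    [15, 0, 0, 0, 0, 0, 0],
  ],
)

```text
clock: 26.95
tool_pos: [0.6697, 0.0312, 0.2085]
eef_rot: [0.674, 0.739, 0.0, 0.0]
contact_force: [-0.2, 0.2, -2.4]
opening: 0.221
finger_force: 40.0
```

Run:
```python
from h import *
s=status.get_state();print(s['tool_pos'],s['moment'])
plan(.6698,.0320,.0555,5.27,1)
```

```text
[0.6697395  0.03118175 0.20847057] [ 0.06282037 -0.00809512 -0.00247225]
N 1 row [0.0008, 0.0001, 0.0057] [0.01, -0.0, -0.01] q7 -0.29 F [-0.2  0.2 -2.4] op 0.221
```

In the slot with no contact force. Lower and release.

play_rows(
  rows=[
    [15, 0.0005, 0, 0.003, 0, 0, 0],
    [15, 0, 0, 0.0028, 0, 0, 0],
    [15, 0, 0, 0, 0, 0, 0],
    [29, 0, 0, 0, 0, 0, 0],
    [29, 0, 0, 0, 0, 0, 0],
    [29, 0, 0, 0, 0, 0, 0],
  ],
)

```text
clock: 27.7
tool_pos: [0.6697, 0.0316, 0.2026]
eef_rot: [0.674, 0.739, 0.0, 0.0]
contact_force: [0.3, -0.1, 0.6]
opening: 0.29
finger_force: 0.0
```

play_rows(
  rows=[
    [29, 0, 0, -0.02, 0, 0, 0],
    [29, 0, 0, -0.04, 0, 0, 0],
    [29, 0, 0, -0.05, 0, 0, 0],
    [29, 0, 0, -0.06, 0, 0, 0],
    [29, 0, 0, -0.05, 0, 0, 0],
    [29, 0, 0, 0, 0, 0, 0],
    [29, 0, 0, 0, 0, 0, 0],
  ],
)

```text
clock: 28.58
tool_pos: [0.6691, 0.0316, 0.4232]
eef_rot: [0.674, 0.739, 0.0, 0.0]
contact_force: [-0.4, 0.7, -1.3]
opening: 0.285
finger_force: 0.0
```

Run:
```python
from h import *
slots(); plan(.4083,.333,.12,98.8,11)
plan(.3868,.227,.12,79.1,10)
```

```text
[171. 171.] [497.1  14.3  43.  108.2  95.1] housing [-81.1  -1.8] yaw -0.2
[324. 171.] [669.6  30.2  20.  108.1  95.6] housing [92.1 -1.8] yaw 0.3
N 11 row [0.0403, 0.0049, 0.0141] [-0.01, -0.01, -8.5] q7 -0.22 F [ 0.7  0.3 -0.4] op 0.29
N 10 row [0.0352, -0.0106, 0.0155] [-0.01, -0.01, -7.38] q7 -0.22 F [ 0.7  0.3 -0.4] op 0.29
```

Seated at 92.1, -1.8 mm. Next the 30 mm bar.

play_rows(
  rows=[
    [52, 0.0403, 0.0049, 0.0141, 0, 0, -8.5],
    [52, 0.0403, 0.0049, 0.0141, 0, 0, -8.5],
    [52, 0.0403, 0.0049, 0.0141, 0, 0, -8.5],
    [52, 0.0403, 0.0049, 0.0141, 0, 0, -8.5],
    [52, 0.0403, 0.0049, 0.0141, 0, 0, -8.5],
    [52, 0.0403, 0.0049, 0.0141, 0, 0, -8.5],
    [52, 0.0403, 0.0049, 0.0141, 0, 0, -8.5],
    [52, 0.0403, 0.0049, 0.0141, 0, 0, -8.5],
  ],
)

```text
clock: 29.62
tool_pos: [0.5239, 0.3026, 0.308]
eef_rot: [0.143, 0.99, -0.001, -0.001]
contact_force: [-0.1, 0.2, 0.3]
opening: 0.519
finger_force: 0.0
```

play_rows(
  rows=[
    [52, 0.0403, 0.0049, 0.0141, 0, 0, -8.5],
    [52, 0.0403, 0.0049, 0.0141, 0, 0, -8.5],
    [52, 0.0403, 0.0049, 0.0141, 0, 0, -8.5],
    [52, 0, 0, 0, 0, 0, 0],
    [52, 0, 0, 0, 0, 0, 0],
    [52, 0, 0, 0, 0, 0, 0],
  ],
)

```text
clock: 30.38
tool_pos: [0.4099, 0.3332, 0.2674]
eef_rot: [-0.075, 0.997, -0.0, 0.0]
contact_force: [-0.4, -0.8, -0.1]
opening: 0.52
finger_force: 0.0
```

Run:
```python
from h import *
bars(); plan(.4083,.333,.0235,98.8,4)
```

```text
[188. 146.] [155, 72, 69, 151, 5520] [385.7 228.3  26.7 108.8 169. ]
[326. 196.] [306, 128, 41, 139, 5374] [407.2 333.7  29.2 108.4   8.8]
N 4 row [0.0004, 0.0, 0.0242] [-0.0, 0.01, -0.05] q7 0.2 F [ 0.3 -0.1 -0.3] op 0.519
```

play_rows(
  rows=[
    [52, 0.001, 0.0002, 0.03, 0, 0, 0],
    [52, 0.001, 0.0003, 0.03, 0, 0, 0],
    [52, 0, 0, 0.023, 0, 0, 0],
    [52, 0, 0, 0.0136, 0, 0, 0],
    [52, 0, 0, 0, 0, 0, 0],
    [25, 0, 0, 0, 0, 0, 0],
    [25, 0, 0, 0, 0, 0, 0],
    [25, 0, 0, 0, 0, 0, 0],
  ],
)

```text
clock: 31.42
tool_pos: [0.407, 0.334, 0.1713]
eef_rot: [-0.076, 0.997, 0.0, 0.0]
contact_force: [0.4, 0.6, 2.2]
opening: 0.331
finger_force: 40.0
```

play_rows(
  rows=[
    [25, 0, 0, 0, 0, 0, 0],
    [25, 0, 0, 0, 0, 0, 0],
    [25, 0, 0, -0.02, 0, 0, 0],
    [25, 0, 0, -0.04, 0, 0, 0],
    [25, 0, 0, -0.05, 0, 0, 0],
    [25, 0, 0, -0.02, 0, 0, 0],
    [25, 0, 0, 0, 0, 0, 0],
  ],
)

```text
clock: 32.3
tool_pos: [0.4068, 0.3335, 0.3016]
eef_rot: [-0.076, 0.997, 0.0, 0.001]
contact_force: [-0.1, -0.5, -3.9]
opening: 0.334
finger_force: 40.0
```

Run:
```python
from h import *
plan(.5603,.0219,.13,5.27,12)
```

```text
N 12 row [-0.0282, -0.016, 0.002] [0.01, 0.0, 7.79] q7 0.24 F [-0.1 -0.5 -3.9] op 0.334
```

play_rows(
  rows=[
    [25, -0.0282, -0.016, 0.002, 0, 0, 7.79],
    [25, -0.0282, -0.016, 0.002, 0, 0, 7.79],
    [25, -0.0282, -0.016, 0.002, 0, 0, 7.79],
    [25, -0.0282, -0.016, 0.002, 0, 0, 7.79],
    [25, -0.0282, -0.016, 0.002, 0, 0, 7.79],
    [25, -0.0282, -0.016, 0.002, 0, 0, 7.79],
    [25, -0.0282, -0.016, 0.002, 0, 0, 7.79],
    [25, -0.0282, -0.016, 0.002, 0, 0, 7.79],
  ],
)

```text
clock: 33.3
tool_pos: [0.5714, 0.1486, 0.2826]
eef_rot: [0.452, 0.892, -0.002, -0.001]
contact_force: [0.0, -0.6, -2.9]
opening: 0.332
finger_force: 40.0
```

play_rows(
  rows=[
    [25, -0.0282, -0.016, 0.002, 0, 0, 7.79],
    [25, -0.0282, -0.016, 0.002, 0, 0, 7.79],
    [25, -0.0282, -0.016, 0.002, 0, 0, 7.79],
    [25, -0.0282, -0.016, 0.002, 0, 0, 7.79],
    [25, 0, 0, 0, 0, 0, 0],
    [25, 0, 0, 0, 0, 0, 0],
    [25, 0, 0, 0, 0, 0, 0],
  ],
)

```text
clock: 34.17
tool_pos: [0.561, 0.0238, 0.2764]
eef_rot: [0.673, 0.74, 0.0, -0.0]
contact_force: [0.2, 0.1, -2.4]
opening: 0.334
finger_force: 40.0
```

Run:
```python
from h import *
plan(.5603,.0219,.08,5.27,2)
```

```text
N 2 row [-0.0009, -0.0004, 0.0246] [-0.01, -0.03, 0.08] q7 -0.34 F [ 0.2  0.1 -2.4] op 0.334
```

play_rows(
  rows=[
    [25, -0.0005, -0.0004, 0.0245, 0, 0, 0],
    [25, -0.0005, -0.0002, 0.0245, 0, 0, 0],
    [25, 0, 0, 0, 0, 0, 0],
    [25, 0, 0, 0, 0, 0, 0],
    [25, 0, 0, 0, 0, 0, 0],
  ],
)

```text
clock: 34.8
tool_pos: [0.5609, 0.0215, 0.2289]
eef_rot: [0.674, 0.739, 0.001, 0.001]
contact_force: [0.1, 0.1, -3.3]
opening: 0.336
finger_force: 40.0
```

Run:
```python
from h import *
plan(.5603,.0219,.0555,5.27,1)
```

```text
N 1 row [0.0004, -0.0006, 0.0261] [0.11, -0.01, 0.03] q7 -0.37 F [ 0.1  0.1 -3.3] op 0.336
```

play_rows(
  rows=[
    [25, 0.0004, -0.0006, 0.007, 0, 0, 0],
    [25, 0, 0, 0.007, 0, 0, 0],
    [25, 0, 0, 0.006, 0, 0, 0],
    [25, 0, 0, 0, 0, 0, 0],
    [25, 0, 0, 0, 0, 0, 0],
  ],
)

```text
clock: 35.42
tool_pos: [0.5599, 0.0216, 0.2079]
eef_rot: [0.674, 0.739, 0.0, 0.0]
contact_force: [0.2, 0.3, -2.5]
opening: 0.333
finger_force: 40.0
```

Run:
```python
from h import *
s=status.get_state();print(s['tool_pos'],s['moment'])
plan(.5603,.0219,.0555,5.27,1)
```

```text
[0.55985697 0.02158219 0.20789614] [-0.03160366  0.03626176 -0.00752548]
N 1 row [0.0003, 0.0005, 0.0051] [0.0, -0.0, 0.01] q7 -0.38 F [ 0.2  0.3 -2.5] op 0.333
```

play_rows(
  rows=[
    [25, 0.0003, 0.0003, 0.003, 0, 0, 0],
    [25, 0, 0, 0.0022, 0, 0, 0],
    [25, 0, 0, 0, 0, 0, 0],
    [42, 0, 0, 0, 0, 0, 0],
    [42, 0, 0, 0, 0, 0, 0],
    [42, 0, 0, 0, 0, 0, 0],
  ],
)

```text
clock: 36.17
tool_pos: [0.5602, 0.0219, 0.2027]
eef_rot: [0.674, 0.739, 0.0, 0.0]
contact_force: [0.1, 0.1, 0.3]
opening: 0.423
finger_force: 0.0
```

play_rows(
  rows=[
    [42, 0, 0, -0.02, 0, 0, 0],
    [42, 0, 0, -0.04, 0, 0, 0],
    [42, 0, 0, -0.05, 0, 0, 0],
    [42, 0, 0, -0.06, 0, 0, 0],
    [42, 0, 0, -0.05, 0, 0, 0],
    [42, 0, 0, 0, 0, 0, 0],
    [42, 0, 0, 0, 0, 0, 0],
  ],
)

```text
clock: 37.05
tool_pos: [0.5596, 0.0216, 0.4221]
eef_rot: [0.674, 0.739, -0.001, -0.0]
contact_force: [0.4, -0.0, 0.0]
opening: 0.419
finger_force: 0.0
```

Run:
```python
from h import *
slots()
plan(.3865,.2275,.12,79.1,8)
```

```text
[267. 172.] [495.6  13.9  40.5 109.   95.2] housing [-82.6  -2. ] yaw -0.1
[325. 171.] [560.1  20.4  30.2 107.8  95.5] housing [-17.8  -1.5] yaw 0.2
[421. 171.] [668.   30.4  22.3 107.7  95.5] housing [90.6 -1.4] yaw 0.2
N 8 row [0.036, -0.0015, 0.0193] [-0.02, -0.01, -9.23] q7 -0.26 F [-0.3  0.8 -0. ] op 0.418
```

Seated at -17.8, -1.5 mm. Last is the 25 mm bar.

play_rows(
  rows=[
    [48, 0.036, -0.0015, 0.0193, 0, 0, -9.23],
    [48, 0.036, -0.0015, 0.0193, 0, 0, -9.23],
    [48, 0.036, -0.0015, 0.0193, 0, 0, -9.23],
    [48, 0.036, -0.0015, 0.0193, 0, 0, -9.23],
    [48, 0.036, -0.0015, 0.0193, 0, 0, -9.23],
    [48, 0.036, -0.0015, 0.0193, 0, 0, -9.23],
    [48, 0.036, -0.0015, 0.0193, 0, 0, -9.23],
    [48, 0.036, -0.0015, 0.0193, 0, 0, -9.23],
  ],
)

```text
clock: 38.1
tool_pos: [0.3858, 0.2283, 0.2665]
eef_rot: [0.092, 0.996, -0.0, -0.002]
contact_force: [0.9, 0.4, -0.5]
opening: 0.482
finger_force: 0.0
```

play_rows(
  rows=[
    [48, 0, 0, 0, 0, 0, 0],
    [48, 0, 0, 0, 0, 0, 0],
    [48, 0, 0, 0, 0, 0, 0],
  ],
)

```text
clock: 38.48
tool_pos: [0.3883, 0.2276, 0.2683]
eef_rot: [0.096, 0.995, 0.0, 0.0]
contact_force: [-0.4, -0.4, -0.2]
opening: 0.483
finger_force: 0.0
```

Run:
```python
from h import *
bars(); plan(.3862,.2278,.0235,79.1,4)
```

```text
[322. 194.] [306, 127, 34, 139, 4450] [385.1 226.4  24.3 108.6 169. ]
N 4 row [0.0005, -0.0, 0.0244] [0.01, 0.01, -0.03] q7 -0.08 F [ 0.8 -0.6 -0. ] op 0.478
```

play_rows(
  rows=[
    [48, 0.001, -0.0005, 0.03, 0, 0, 0],
    [48, 0.001, -0.0005, 0.03, 0, 0, 0],
    [48, 0.0005, 0, 0.023, 0, 0, 0],
    [48, 0, 0, 0.0142, 0, 0, 0],
    [48, 0, 0, 0, 0, 0, 0],
    [20, 0, 0, 0, 0, 0, 0],
    [20, 0, 0, 0, 0, 0, 0],
    [20, 0, 0, 0, 0, 0, 0],
  ],
)

```text
clock: 39.52
tool_pos: [0.3866, 0.2279, 0.1824]
eef_rot: [0.095, 0.995, -0.002, 0.0]
contact_force: [-0.4, 0.4, 0.9]
opening: 0.204
finger_force: 0.0
```

play_rows(
  rows=[
    [20, 0, 0, 0, 0, 0, 0],
    [20, 0, 0, 0, 0, 0, 0],
    [20, 0, 0, -0.02, 0, 0, 0],
    [20, 0, 0, -0.04, 0, 0, 0],
    [20, 0, 0, -0.05, 0, 0, 0],
    [20, 0, 0, -0.02, 0, 0, 0],
    [20, 0, 0, 0, 0, 0, 0],
  ],
)

```text
clock: 40.4
tool_pos: [0.3871, 0.2284, 0.3093]
eef_rot: [0.095, 0.995, -0.001, 0.002]
contact_force: [-0.5, 0.1, -0.1]
opening: 0.203
finger_force: 0.0
```

Run:
```python
from h import *
plan(.6175,.0272,.13,5.27,12)
```

```text
N 12 row [-0.0273, 0.0017, 0.0027] [0.01, 0.02, 6.15] q7 -0.12 F [-0.5  0.1 -0.1] op 0.203
```

The descent stopped about 11 mm short, so the fingers closed above the bar. Retry with slower rows.

play_rows(
  rows=[
    [48, 0, 0, 0.02, 0, 0, 0],
    [48, 0, 0, 0.02, 0, 0, 0],
    [48, 0, 0, 0.02, 0, 0, 0],
    [48, 0, 0, 0.02, 0, 0, 0],
    [48, 0, 0, 0.015, 0, 0, 0],
    [48, 0, 0, 0.015, 0, 0, 0],
    [48, 0, 0, 0, 0, 0, 0],
    [48, 0, 0, 0, 0, 0, 0],
  ],
)

```text
clock: 41.4
tool_pos: [0.3866, 0.2279, 0.198]
eef_rot: [0.095, 0.996, -0.003, 0.001]
contact_force: [0.3, -0.2, -0.6]
opening: 0.482
finger_force: 0.0
```

Run:
```python
from h import *
print(np.round(status.get_state()['q'],2))
bars(); plan(.3862,.2276,.0235,79.1,1)
```

```text
[-0.51  0.89 -0.2   2.22  1.29  0.17 -0.55]
[324. 213.] [300, 137, 48, 154, 6746] [374.5 228.6  24.3  87.  169.2]
N 1 row [0.0006, -0.0003, 0.0275] [-0.24, 0.12, 0.02] q7 -0.55 F [ 0.  -0.5  0.1] op 0.482
```

play_rows(
  rows=[
    [48, 0, 0, 0.005, 0, 0, 0],
    [48, 0, 0, 0.005, 0, 0, 0],
    [48, 0, 0, 0.005, 0, 0, 0],
    [48, 0, 0, 0.005, 0, 0, 0],
    [48, 0, 0, 0.004, 0, 0, 0],
    [48, 0, 0, 0.003, 0, 0, 0],
    [48, 0, 0, 0, 0, 0, 0],
  ],
)

```text
clock: 42.32
tool_pos: [0.3871, 0.2277, 0.1713]
eef_rot: [0.095, 0.995, -0.002, 0.001]
contact_force: [-0.1, -0.8, 0.2]
opening: 0.479
finger_force: 0.0
```

Run:
```python
from h import *
print(np.round(status.get_state()['q'],2))
plan(.3862,.2276,.0235,79.1,1)
```

```text
[-0.51  0.95 -0.2   2.22  1.66  0.16 -0.91]
N 1 row [0.0009, -0.0002, 0.0005] [-0.19, 0.12, -0.03] q7 -0.91 F [-0.1 -0.8  0.2] op 0.479
```

Reached. Close and lift slowly.

play_rows(
  rows=[
    [20, 0, 0, 0, 0, 0, 0],
    [20, 0, 0, 0, 0, 0, 0],
    [20, 0, 0, 0, 0, 0, 0],
    [20, 0, 0, 0, 0, 0, 0],
    [20, 0, 0, 0, 0, 0, 0],
  ],
)

```text
clock: 42.95
tool_pos: [0.387, 0.2279, 0.1714]
eef_rot: [0.095, 0.995, -0.002, 0.001]
contact_force: [0.4, 0.0, 4.0]
opening: 0.278
finger_force: 40.0
```

play_rows(
  rows=[
    [20, 0, 0, -0.006, 0, 0, 0],
    [20, 0, 0, -0.01, 0, 0, 0],
    [20, 0, 0, -0.015, 0, 0, 0],
    [20, 0, 0, -0.02, 0, 0, 0],
    [20, 0, 0, -0.03, 0, 0, 0],
    [20, 0, 0, -0.03, 0, 0, 0],
    [20, 0, 0, -0.02, 0, 0, 0],
    [20, 0, 0, 0, 0, 0, 0],
  ],
)

```text
clock: 43.95
tool_pos: [0.387, 0.2283, 0.3028]
eef_rot: [0.095, 0.995, -0.001, 0.002]
contact_force: [0.3, 0.2, -3.3]
opening: 0.274
finger_force: 40.0
```

Run:
```python
from h import *
print(np.round(status.get_state()['q'],2))
plan(.6175,.0272,.13,5.27,12)
```

```text
[-0.28  0.71 -0.57  2.16  0.83  0.5  -0.12]
N 12 row [-0.0273, 0.0017, 0.0022] [0.0, 0.02, 6.15] q7 -0.12 F [ 0.3  0.2 -3.3] op 0.274
```

play_rows(
  rows=[
    [20, -0.0273, 0.0017, 0.0022, 0, 0, 6.15],
    [20, -0.0273, 0.0017, 0.0022, 0, 0, 6.15],
    [20, -0.0273, 0.0017, 0.0022, 0, 0, 6.15],
    [20, -0.0273, 0.0017, 0.0022, 0, 0, 6.15],
    [20, -0.0273, 0.0017, 0.0022, 0, 0, 6.15],
    [20, -0.0273, 0.0017, 0.0022, 0, 0, 6.15],
    [20, -0.0273, 0.0017, 0.0022, 0, 0, 6.15],
    [20, -0.0273, 0.0017, 0.0022, 0, 0, 6.15],
  ],
)

```text
clock: 44.95
tool_pos: [0.5729, 0.1251, 0.2836]
eef_rot: [0.502, 0.865, -0.003, 0.001]
contact_force: [-0.8, 1.2, -4.1]
opening: 0.277
finger_force: 40.0
```

play_rows(
  rows=[
    [20, -0.0273, 0.0017, 0.0022, 0, 0, 6.15],
    [20, -0.0273, 0.0017, 0.0022, 0, 0, 6.15],
    [20, -0.0273, 0.0017, 0.0022, 0, 0, 6.15],
    [20, -0.0273, 0.0017, 0.0022, 0, 0, 6.15],
    [20, 0, 0, 0, 0, 0, 0],
    [20, 0, 0, 0, 0, 0, 0],
    [20, 0, 0, 0, 0, 0, 0],
  ],
)

```text
clock: 45.82
tool_pos: [0.6171, 0.0281, 0.2772]
eef_rot: [0.673, 0.74, -0.001, 0.002]
contact_force: [-0.1, 0.4, -1.8]
opening: 0.276
finger_force: 40.0
```

Run:
```python
from h import *
plan(.6175,.0272,.08,5.27,2)
```

```text
N 2 row [-0.0004, 0.0001, 0.0249] [0.03, 0.09, 0.07] q7 -0.42 F [-0.1  0.4 -1.8] op 0.276
```

play_rows(
  rows=[
    [20, -0.0004, 0.0001, 0.0245, 0, 0.1, 0.07],
    [20, 0, 0.0001, 0.0245, 0, 0.09, 0.07],
    [20, 0, 0, 0, 0, 0, 0],
    [20, 0, 0, 0, 0, 0, 0],
    [20, 0, 0, 0, 0, 0, 0],
  ],
)

```text
clock: 46.45
tool_pos: [0.6181, 0.0267, 0.2292]
eef_rot: [0.674, 0.738, 0.001, 0.001]
contact_force: [-0.2, 0.4, -3.0]
opening: 0.279
finger_force: 40.0
```

Run:
```python
from h import *
plan(.6175,.0272,.0555,5.27,1)
```

```text
N 1 row [0.0006, -0.0007, 0.0264] [0.19, 0.04, -0.08] q7 -0.45 F [-0.2  0.4 -3. ] op 0.279
```

play_rows(
  rows=[
    [20, 0.0004, -0.0006, 0.007, 0.15, 0, 0],
    [20, 0, 0, 0.007, 0, 0, 0],
    [20, 0, 0, 0.006, 0, 0, 0],
    [20, 0, 0, 0, 0, 0, 0],
    [20, 0, 0, 0, 0, 0, 0],
  ],
)

```text
clock: 47.08
tool_pos: [0.617, 0.0267, 0.208]
eef_rot: [0.674, 0.738, -0.001, -0.0]
contact_force: [-0.3, 0.6, -1.8]
opening: 0.276
finger_force: 40.0
```

Run:
```python
from h import *
s=status.get_state();print(s['tool_pos'],s['moment'])
plan(.6175,.0272,.0555,5.27,1)
```

```text
[0.6170019  0.02666604 0.20798875] [ 0.05422128 -0.01123988  0.01534613]
N 1 row [0.0005, 0.0006, 0.0052] [-0.1, 0.06, -0.1] q7 -0.46 F [-0.3  0.6 -1.8] op 0.276
```

play_rows(
  rows=[
    [20, 0.0003, 0.0004, 0.003, 0, 0, 0],
    [20, 0, 0, 0.0022, 0, 0, 0],
    [20, 0, 0, 0, 0, 0, 0],
    [37, 0, 0, 0, 0, 0, 0],
    [37, 0, 0, 0, 0, 0, 0],
    [37, 0, 0, 0, 0, 0, 0],
  ],
)

```text
clock: 47.82
tool_pos: [0.6174, 0.0269, 0.2028]
eef_rot: [0.675, 0.738, -0.001, -0.0]
contact_force: [0.1, 0.2, -0.7]
opening: 0.372
finger_force: 0.0
```

play_rows(
  rows=[
    [37, 0, 0, -0.02, 0, 0, 0],
    [37, 0, 0, -0.04, 0, 0, 0],
    [37, 0, 0, -0.05, 0, 0, 0],
    [37, 0, 0, -0.06, 0, 0, 0],
    [37, 0, 0, -0.05, 0, 0, 0],
    [37, 0, 0, 0, 0, 0, 0],
    [37, 0, 0, 0, 0, 0, 0],
  ],
)

```text
clock: 48.7
tool_pos: [0.6172, 0.027, 0.4231]
eef_rot: [0.674, 0.738, -0.001, -0.0]
contact_force: [-0.2, 0.0, -0.5]
opening: 0.374
finger_force: 0.0
```

Run:
```python
from h import *
slots('w7.png')
plan(.497,-.265,.25,-90,10)
```

```text
[324. 169.] [616.7  27.4  25.3 107.8  94.9] housing [39.2  0.3] yaw -0.4
[217. 171.] [496.4  14.2  41.7 108.2  95.1] housing [-81.8  -1.8] yaw -0.2
[274. 170.] [560.5  20.6  30.6 109.2  95.3] housing [-17.4  -1.3] yaw 0.0
[371. 171.] [669.1  30.4  20.8 109.1  95.4] housing [91.6 -1.5] yaw 0.1
N 10 row [-0.0342, 0.0094, 0.0025] [-0.01, 0.02, 9.52] q7 -0.33 F [-0.9 -0.3  0.1] op 0.367
```

View pics/w7.png

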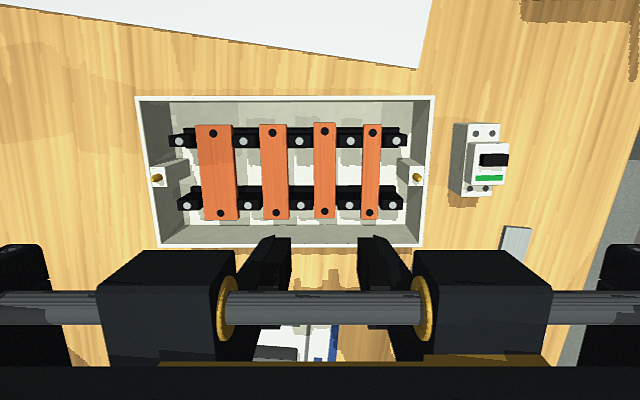

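All four bars lie in their slots in order of width (u=217 to 371, v≈170), on the floor and level. Now the cover; I regrasp it where I released it.

```bash
python3 -c "
from h import *
plan(.4962,-.265,.20,-90,10)"
```

```text
N 10 row [-0.0343, 0.0093, 0.0075] [-0.01, 0.02, 9.52] q7 -0.33 F [-0.9 -0.3  0.1] op 0.367
```

play_rows(
  rows=[
    [85, -0.0343, 0.0093, 0.0075, 0, 0, 9.52],
    [85, -0.0343, 0.0093, 0.0075, 0, 0, 9.52],
    [85, -0.0343, 0.0093, 0.0075, 0, 0, 9.52],
    [85, -0.0343, 0.0093, 0.0075, 0, 0, 9.52],
    [85, -0.0343, 0.0093, 0.0075, 0, 0, 9.52],
    [85, -0.0343, 0.0093, 0.0075, 0, 0, 9.52],
    [85, -0.0343, 0.0093, 0.0075, 0, 0, 9.52],
    [85, -0.0343, 0.0093, 0.0075, 0, 0, 9.52],
  ],
)

```text
clock: 49.75
tool_pos: [0.557, -0.2312, 0.3612]
eef_rot: [0.987, 0.162, -0.002, -0.0]
contact_force: [0.2, -0.7, 0.9]
opening: 0.851
finger_force: 0.0
```

play_rows(
  rows=[
    [85, -0.0343, 0.0093, 0.0075, 0, 0, 9.52],
    [85, -0.0343, 0.0093, 0.0075, 0, 0, 9.52],
    [85, 0, 0, 0, 0, 0, 0],
    [85, 0, 0, 0, 0, 0, 0],
    [85, 0, 0, 0, 0, 0, 0],
  ],
)

```text
clock: 50.38
tool_pos: [0.4977, -0.2641, 0.3481]
eef_rot: [1.0, 0.001, -0.0, 0.0]
contact_force: [0.7, -1.1, -0.0]
opening: 0.848
finger_force: 0.0
```

Run:
```python
from h import *
plan(.4962,-.265,.0302,-90,5)
C,im=snap('wrist')
for d in finder.regions_of('wrist','cover_mid')[:1]: print(round(d['score'],2),rect(C,d['mask'],.008))
```

```text
N 5 row [-0.0003, 0.0002, 0.0341] [0.0, 0.01, 0.03] q7 -1.16 F [ 0.7 -1.1 -0. ] op 0.848
0.98 [ 508.6 -265.6  165.4  277.1  179.9]
```

play_rows(
  rows=[
    [85, -0.0005, 0.0003, 0.04, 0, 0, 0],
    [85, -0.0005, 0.0003, 0.04, 0, 0, 0],
    [85, -0.0003, 0.0003, 0.04, 0, 0, 0],
    [85, 0, 0, 0.03, 0, 0, 0],
    [85, 0, 0, 0.02, 0, 0, 0],
    [85, 0, 0, 0, 0, 0, 0],
    [85, 0, 0, 0, 0, 0, 0],
  ],
)

```text
clock: 51.35
tool_pos: [0.4955, -0.2664, 0.1793]
eef_rot: [1.0, -0.0, 0.0, 0.001]
contact_force: [-0.8, -0.4, 0.2]
opening: 0.848
finger_force: 0.0
```

```bash
python3 -c "
from h import *
plan(.4962,-.265,.0302,-90,1)"
```

```text
N 1 row [0.0007, -0.0014, 0.0018] [0.11, -0.01, -0.02] q7 -1.17 F [-0.8 -0.4  0.2] op 0.848
```

play_rows(
  rows=[
    [85, 0.0007, -0.001, 0.0018, 0, 0, 0],
    [85, 0, 0, 0, 0, 0, 0],
    [30, 0, 0, 0, 0, 0, 0],
    [30, 0, 0, 0, 0, 0, 0],
    [30, 0, 0, 0, 0, 0, 0],
    [30, 0, 0, 0, 0, 0, 0],
    [30, 0, 0, 0, 0, 0, 0],
    [30, 0, 0, 0, 0, 0, 0],
  ],
  grip_force=45,
)

```text
clock: 52.35
tool_pos: [0.4957, -0.2652, 0.1766]
eef_rot: [1.0, -0.0, -0.001, 0.001]
contact_force: [-0.3, 0.4, 1.7]
opening: 0.517
finger_force: 45.0
```

```bash
python3 -c "
from h import *
print(status.get_state()['tool_pos'])"
```

```text
[ 0.49569848 -0.26517416  0.17659082]
```

play_rows(
  rows=[
    [30, 0, 0, -0.015, 0, 0, 0],
    [30, 0, 0, -0.03, 0, 0, 0],
    [30, 0, 0, -0.04, 0, 0, 0],
    [30, 0, 0, -0.04, 0, 0, 0],
    [30, 0, 0, -0.015, 0, 0, 0],
    [30, 0, 0, 0, 0, 0, 0],
  ],
)

```text
clock: 53.1
tool_pos: [0.4958, -0.265, 0.317]
eef_rot: [1.0, -0.0, -0.0, 0.001]
contact_force: [-0.0, -0.7, -5.9]
opening: 0.517
finger_force: 45.0
```

```bash
python3 -c "
from h import *
plan(.5768,.0237,.16,-84.73,8)"
```

```text
N 8 row [0.0116, -0.0357, 0.0012] [0.01, 0.0, -0.66] q7 -1.16 F [-0.  -0.7 -5.9] op 0.517
```

play_rows(
  rows=[
    [30, 0.0116, -0.0357, 0.0012, 0, 0, -0.66],
    [30, 0.0116, -0.0357, 0.0012, 0, 0, -0.66],
    [30, 0.0116, -0.0357, 0.0012, 0, 0, -0.66],
    [30, 0.0116, -0.0357, 0.0012, 0, 0, -0.66],
    [30, 0.0116, -0.0357, 0.0012, 0, 0, -0.66],
    [30, 0.0116, -0.0357, 0.0012, 0, 0, -0.66],
    [30, 0.0116, -0.0357, 0.0012, 0, 0, -0.66],
    [30, 0.0116, -0.0357, 0.0012, 0, 0, -0.66],
  ],
)

```text
clock: 54.1
tool_pos: [0.5766, 0.0252, 0.3042]
eef_rot: [0.999, 0.046, -0.003, 0.001]
contact_force: [0.7, -0.4, -5.3]
opening: 0.516
finger_force: 45.0
```

play_rows(
  rows=[
    [30, 0, 0, 0, 0, 0, 0],
    [30, 0, 0, 0, 0, 0, 0],
    [30, 0, 0, 0, 0, 0, 0],
    [30, 0, 0, 0, 0, 0, 0],
  ],
)

```text
clock: 54.6
tool_pos: [0.577, 0.0228, 0.3063]
eef_rot: [0.999, 0.045, -0.001, 0.001]
contact_force: [0.0, -0.1, -5.7]
opening: 0.518
finger_force: 45.0
```

```bash
python3 -c "
from h import *
plan(.5765,.0237,.119,-84.73,3)"
```

```text
N 3 row [-0.0001, -0.0003, 0.0133] [0.03, 0.04, -0.04] q7 -1.54 F [ 0.  -0.1 -5.7] op 0.518
```

play_rows(
  rows=[
    [30, -0.0002, -0.0003, 0.015, 0, 0.1, -0.1],
    [30, -0.0001, -0.0003, 0.015, 0.1, 0, 0],
    [30, 0, -0.0003, 0.0145, 0, 0, 0],
    [30, 0, 0, 0, 0, 0, 0],
    [30, 0, 0, 0, 0, 0, 0],
    [30, 0, 0, 0, 0, 0, 0],
  ],
)

```text
clock: 55.35
tool_pos: [0.5771, 0.0248, 0.2625]
eef_rot: [0.999, 0.047, 0.001, -0.0]
contact_force: [1.4, -0.3, -4.5]
opening: 0.518
finger_force: 45.0
```

```bash
python3 -c "
from h import *
plan(.5765,.0237,.0963,-84.73,3)
C,im=snap('wrist'); a=im[0:100,230:430,::-1]; cv2.imwrite('pics/w8.png',cv2.resize(a,None,fx=3.5,fy=3.5,interpolation=cv2.INTER_CUBIC))"
```

```text
N 3 row [-0.0002, 0.0003, 0.0063] [-0.01, -0.03, 0.03] q7 -1.54 F [ 1.4 -0.3 -4.5] op 0.518
```

View pics/w8.png

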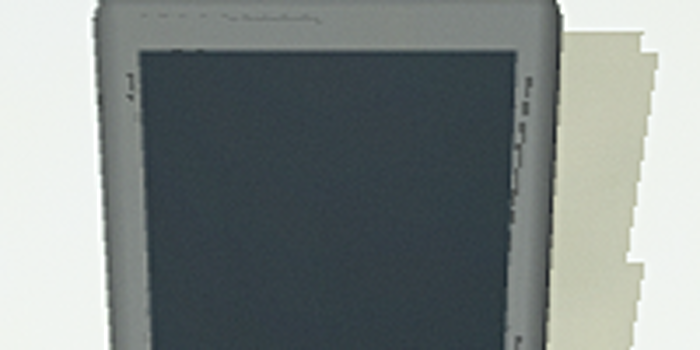

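The close view only shows the raised box; the hole is out of frame. I'll lower by feel.

play_rows(
  rows=[
    [30, -0.0003, 0.0007, 0.004, 0, 0, 0],
    [30, 0, 0, 0.004, 0, 0, 0],
    [30, 0, 0, 0, 0, 0, 0],
    [30, 0, 0, 0, 0, 0, 0],
  ],
)

```text
clock: 55.9
tool_pos: [0.5766, 0.0241, 0.2539]
eef_rot: [0.999, 0.047, 0.0, -0.0]
contact_force: [0.1, -0.4, -4.6]
opening: 0.517
finger_force: 45.0
```

```bash
python3 -c "
from h import *
print(status.get_state()['tool_pos'],status.get_state()['moment'])
plan(.5765,.0237,.0963,-84.73,1)"
```

```text
[0.57660538 0.0240876  0.25394722] [0.01857801 0.12004588 0.01709583]
N 1 row [-0.0001, 0.0004, 0.0103] [-0.04, -0.01, 0.09] q7 -1.53 F [ 0.1 -0.4 -4.6] op 0.517
```

play_rows(
  rows=[
    [30, 0, 0.0003, 0.004, 0, 0, 0],
    [30, 0, 0, 0.0035, 0, 0, 0],
    [30, 0, 0, 0.0015, 0, 0, 0],
    [30, 0, 0, 0, 0, 0, 0],
    [30, 0, 0, 0, 0, 0, 0],
  ],
)

```text
clock: 56.52
tool_pos: [0.5767, 0.0238, 0.245]
eef_rot: [0.999, 0.047, 0.0, -0.0]
contact_force: [0.2, 0.1, -6.0]
opening: 0.519
finger_force: 45.0
```

```bash
python3 -c "
from h import *
print(status.get_state()['tool_pos'],status.get_state()['moment'])
plan(.5765,.0237,.0963,-84.73,1)"
```

```text
[0.57667368 0.02378668 0.24504208] [ 0.0816668   0.11043146 -0.00764023]
N 1 row [-0.0002, 0.0001, 0.0014] [-0.04, -0.02, 0.08] q7 -1.53 F [ 0.2  0.1 -6. ] op 0.519
```

play_rows(
  rows=[
    [30, 0, 0, 0.0008, 0, 0, 0],
    [30, 0, 0, 0.0006, 0, 0, 0],
    [30, 0, 0, 0, 0, 0, 0],
    [75, 0, 0, 0, 0, 0, 0],
    [75, 0, 0, 0, 0, 0, 0],
    [75, 0, 0, 0, 0, 0, 0],
    [75, 0, 0, 0, 0, 0, 0],
  ],
)

```text
clock: 57.4
tool_pos: [0.5767, 0.0238, 0.2438]
eef_rot: [0.999, 0.047, 0.0, -0.0]
contact_force: [0.0, -0.4, -0.4]
opening: 0.751
finger_force: 0.0
```

play_rows(
  rows=[
    [75, 0, 0, -0.02, 0, 0, 0],
    [75, 0, 0, -0.04, 0, 0, 0],
    [75, 0, 0, -0.04, 0, 0, 0],
    [75, 0, 0, -0.04, 0, 0, 0],
    [75, -0.03, 0, -0.04, 0, 0, 0],
    [75, -0.04, 0, -0.02, 0, 0, 0],
    [75, 0, 0, 0, 0, 0, 0],
    [75, 0, 0, 0, 0, 0, 0],
  ],
)

```text
clock: 58.4
tool_pos: [0.5073, 0.0173, 0.4436]
eef_rot: [0.999, 0.047, 0.001, -0.0]
contact_force: [0.3, -0.6, -0.6]
opening: 0.749
finger_force: 0.0
```

Run:
```python
from h import *
C,im=snap('wrist')
for d in finder.regions_of('wrist','cover_mid')[:1]: print(round(d['score'],2),rect(C,d['mask'],.075))
a=cv2.resize(im[0:270,200:440,::-1],None,fx=1.5,fy=1.5)
C,im=snap('scene'); b=cv2.resize(im[150:270,240:400,::-1],None,fx=2.5,fy=2.5)
for d in finder.regions_of('scene','cover_mid')[:1]: print(round(d['score'],2),rect(C,d['mask'],.075))
C,im=snap('side'); c=cv2.resize(im[160:260,240:400,::-1],None,fx=2.5,fy=2.5)
for d in finder.regions_of('side','cover_mid')[:1]: print(round(d['score'],2),rect(C,d['mask'],.075))
o=np.zeros((560,780,3),np.uint8); o[:405,:360]=a; o[:300,370:770]=b; o[305:555,370:770]=c; cv2.imwrite('pics/fin.png',o)
```

```text
0.71 [553.6  21.3 165.2 249.5   5.4]
0.82 [582.3  26.6 166.  304.1   5.2]
0.75 [577.6  28.7 175.4 306.3   5.4]
```

View pics/fin.png

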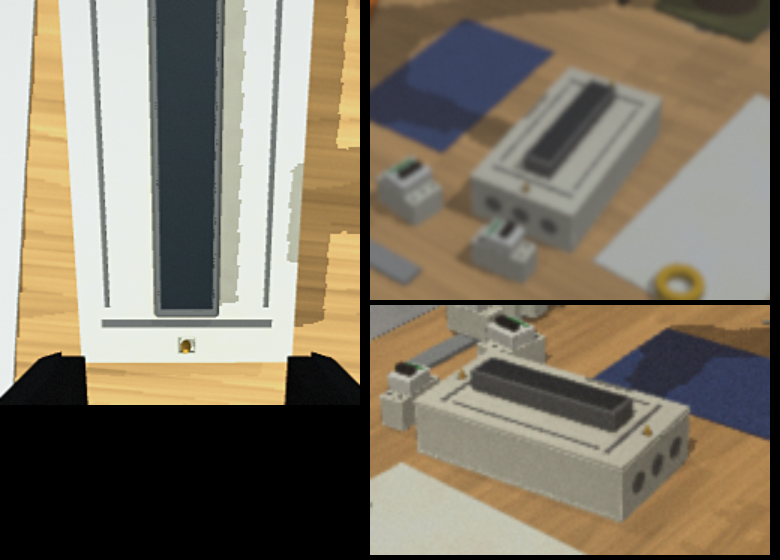

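The cover sits flat on the box, with both pins showing through its holes (crop 187,345; side inset 462,373 and 647,431). Handing in.

```bash
python3 -c "
from plant import r
print(r.finish_job())"
```

```text
the job is handed in; nothing more can be done
None
```

The job is handed in (no verdict was returned): by the camera checks all four bars lie in their matching slots, and the cover is back on both pins, flat on the rim.

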